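# Nest the parts cups and lock them under a wrench-turned bar

### The arm

A 6-joint arm with a two-finger parallel gripper is mounted at the origin on the work surface. World frame = base frame: x ahead of the robot, y to its left, z up, the work surface at z = 0. Lengths are in m, angles in rad, forces in N, time in s.
With the tool pointing down it reaches from about 0.35 to 0.775 m from the base axis. Payload 7.3 kg.
Tool frame: the origin (TCP) lies on the centre line of the jaws, within the pads' length; the fingertips stand 25 mm ahead of it and the grasp point (between the pads) lies 6 mm ahead of it; z points along the fingers, y is the direction in which the jaws open and shut (so a half turn about z gives the same grasp; the last joint's range is limited). The gripper opens to 92 mm and grips with 3 to 60 N. Pads are 19 mm wide; open, the fingers measure 130 mm over their backs; the gripper's body (75 mm by 190 mm) begins 47 mm behind the grasp point.
Start: joints at [-1.453, 0.342, 1.524, -0, 1.275, -0.146], TCP at [0.137, -0.507, 0.252] pointing down, gripper open.
Joint ranges: [-2.53, 2.53], [-0.77, 2.02], [0.04, 2.7], [-1, 4.14], [0.28, 2.66], [-3.11, 3.11]. Speed limits (rad/s): [2.57, 2.57, 3.14, 3.14, 3.14, 3.14].

### API

Orientations are given as [roll, pitch, yaw] about the fixed x, y, z axes, in that order (R = Rz(yaw) Ry(pitch) Rx(roll)).
In Python, from cell import telemetry, read_camera, workorder gives the robot as it stands.
- The arm moves only by the shell command python3 -m creep 'ROWS' [FORCE]. ROWS is JSON, one flat list of numbers, 5 for each row, row after row: the opening, from 0 (shut) to 1 (fully open), then the shift along the world's x, y, z in m, then the turn about the world's z in rad. A call has 1 to 12 rows; each row shifts and turns the pose as measured when the row begins; what a row does not reach is not made up. A row lasts 1/8 s, in which the tool goes at most 62.5 mm and 10.7 degrees, less where a joint would pass 70% of its speed; a pose out of reach is approached as far as the arm can. A call is refused whole if a number of a shift passes 0.0625 or a number of a turn 0.188, either way. A call with a gripper value outside its range is refused whole. The fingers move at their own pace and stop on an object; FORCE is the grip in N (left out, the last holds). Time passes only in rows, so rows that do not move let the fingers close. It gives the time, the measured TCP pose, the force and the opening at its end, in the units of the state.
- telemetry.observe(): the state, without advancing time (a new reading comes with each control period).
- read_camera(name): name is "side" or "top"; returns a dict with "image" (384x512x3 uint8, red, green, blue), "fovy" (degrees; the focal length in pixels is half the picture's height over the tangent of half this angle, whatever the lens; pixels are square), "cx", "cy" (the principal point, pixels), "distortion" ([k1, k2, p1, p2, k3] as OpenCV has them; the pictures are not rectified), "R" (3x3) and "t" (3): a world point X has camera coordinates R X + t. Camera axes: x right, y down, z forward; pixel columns grow to the right and rows downward; lengths in m; the calibration is good to about 2 mm. A picture is of the moment at which its call begins. There is no depth.
- workorder.hand_in(): hands the job in, once; it reports no verdict.
The state is a dict: "time": time; "qpos": joint angles; "qvel": joint speeds; "joint_efforts": joint torques, N m; "tool_pos": TCP position; "tool_rot": TCP orientation; "contact_force": force on the tool from outside, world axes, zero at the start; "torque": the same for the moment, N m; "opening": finger opening in m.
Only numpy, scipy, OpenCV 4.12 (cv2) and the standard library are available. Lean on these libraries where they do the work, as an engineer would, in place of code of your own. Each camera call takes 0.05 s, during which the arm holds its last target.

### The job

Put the parts cups away in the cup holder. With the ring wrench on the hex head, first turn the orange locking bar anticlockwise at least a quarter turn away from the dish; then stand the largest cup in the dish and nest every other cup that is on the bench upright inside it in size order, each inside the next larger one. Finally turn the bar back with the wrench until it is fully home against its stop over the nest and lay the wrench flat on its rubber mat; the green cheeks allow only short swings, so lift and reseat the wrench each time, never push the bar with the hand, and leave the jar, tape, offcut and screwdriver alone.

Things in the scene. Friction and masses are not known exactly. Their poses are not given: they have to be found in the camera images.
- holder: Cup holder fixed to the bench (placed and turned anew each time): grey base plate 8 mm thick, x -65 to 155 mm, y +-55 mm, with a dish at one end and an upright pivot post 100 mm from the dish centre. Origin under the post, on the bench; x points from the post to the dish, z up. Two green cheek plates, 150 mm tall, stand 42 to 68 mm from the pivot axis and stop the wrench's shank.
- dish (a point): Centre of the dish's flat floor, 8 mm above the bench; the dish is 80 mm across inside, with a 6 mm high steel lip.
- cheek_middle (a point): Point 100 mm from the pivot axis in the middle of the gap between the two green cheeks, level with the foot of the hex head. The wrench handle must point from the hex head towards here; the cheeks let it swing 42 degrees either way.
- keeper (a joint): Turn of the orange locking bar about the upright pivot, rad: 0 = closed, at its stop, pointing over the dish centre; grows as the bar opens, anticlockwise seen from above (at most 3.0). Starts at 0 to 0.5, in the way of the dish. Closing is clockwise. Stiff (0.4 N m of friction, about 4 N at a wrench handle 100 mm out); it stays where it is left.
- hexhead (a point): Foot of the steel hex head on the bar's pivot axis, 97 mm above the bench; it turns with the bar. The hex is 36 mm across flats (41.6 mm across corners) and 24 mm tall, the top 6 mm tapered in by 5 mm as a lead-in; its corners lie at 0, 60, 120 .. degrees from the bar's direction. The wrench rests here when fully down.
- bar_end (a point): Point on top of the orange bar, 120 mm from the pivot axis: the bar's direction (its x) runs from the hex head to here. The bar is 125 mm long from the pivot and 18 mm wide, its underside 86 mm and its top 94 mm above the bench.
- wrench: Loose ring wrench, flat, same either way up, 0.35 kg, starts on the mat. Origin at the ring's centre, mid-thickness; handle along -x. Ring 14 mm thick, 53 mm across outside, hex opening 39 mm across flats (about 10 degrees of backlash either way), its corners at 0, 60, 120 .. degrees from x: it fits the hex head when its x and the bar's x differ by a multiple of 60 degrees.
- wrench_grip (a point): Middle of the wrench's thickness at x = -100 mm, near its balance point (-92 mm). The red grip here is 18 mm wide and 14 mm thick and runs from x = -72 to -185 mm; the steel shank before it is 14 mm wide.
- handle_end (a point): Point at the end of the red grip, 180 mm from the ring centre, mid-thickness.
- mat: Black rubber wrench mat fixed on the bench, 260 mm (x) by 110 mm (y), 3 mm thick; origin at the centre of its underside.
- cup_a: Blue round parts cup, straight-sided and open at the top, 66 mm outside diameter, 61 mm inside, 26 mm tall, floor 4 mm thick; origin at the centre of its underside, z up. The largest cup.
- cup_b: Yellow round parts cup, straight-sided and open at the top, 54 mm outside diameter, 49 mm inside, 36 mm tall, floor 4 mm thick; origin at the centre of its underside, z up. May be absent.
- cup_c: White round parts cup, straight-sided and open at the top, 42 mm outside diameter, 37 mm inside, 46 mm tall, floor 4 mm thick; origin at the centre of its underside, z up. May be absent.
- cup_d: Copper-coloured round parts cup, straight-sided and open at the top, 30 mm outside diameter, 25 mm inside, 56 mm tall, floor 4 mm thick; origin at the centre of its underside, z up. May be absent.
- jar: Bystander: glass jar with a yellow lid, 64 mm across, 85 mm tall; origin under its centre.
- tape: Bystander: blue roll of tape, 90 mm across, 24 mm tall; origin under its centre.
- offcut: Bystander: wood offcut 110 x 45 x 38 mm; origin under its centre.
- driver: Bystander: screwdriver lying on the bench; origin at its middle, on the bench.
Things that resemble listed ones, but are neither listed nor needed, are in the scene too. What is shaped like the wrench but blue or yellow is not meant.

How it is judged:
On the way, in this order (a step that is already met when the one before it is completed fails the run):
1. the bar is turned open with the wrench on the hex head (horizontal distance between wrench and hexhead below 0.006 m and z of wrench in the frame of hexhead below 0.018 m and (angle between wrench's own z axis and vertical below 0.2 rad or angle between wrench's own z axis and vertical above 2.94 rad) and value of joint keeper above 1.5 rad), for 0.1 s.
2. all cups present are nested in size order in the dish (horizontal distance between each of cup_a, cup_b, cup_c, cup_d and dish below 0.025 m and angle between each of cup_a, cup_b, cup_c, cup_d's own z axis and vertical below 0.12 rad and height (world z) of cup_a below 0.013 m and z of cup_b in the frame of cup_a between 0.002 and 0.007 m and z of cup_c in the frame of cup_a between 0.002 and 0.011 m and z of cup_d in the frame of cup_a between 0.002 and 0.015 m and z of cup_c in the frame of cup_b between 0.002 and 0.007 m and z of cup_d in the frame of cup_b between 0.002 and 0.011 m and z of cup_d in the frame of cup_c between 0.002 and 0.007 m), for 0.2 s.
3. the bar is turned home with the wrench on the hex head (horizontal distance between wrench and hexhead below 0.006 m and z of wrench in the frame of hexhead below 0.018 m and (angle between wrench's own z axis and vertical below 0.2 rad or angle between wrench's own z axis and vertical above 2.94 rad) and value of joint keeper below 0.1 rad), for 0.1 s.
At the end, for the whole second after the job is handed in: Every cup present stands upright (within 7 degrees) in the dish, nested in size order with each floor resting on the next larger cup's floor (within 3 mm); the bar is within 0.1 rad of its stop over them; the wrench lies flat and still with both its ring centre and its handle end over the mat (all of step 2 and value of joint keeper below 0.1 rad and x of wrench in the frame of mat between -0.13 and 0.13 m and y of wrench in the frame of mat between -0.055 and 0.055 m and x of handle_end in the frame of mat between -0.13 and 0.13 m and y of handle_end in the frame of mat between -0.055 and 0.055 m and height (world z) of each of wrench, handle_end below 0.019 m and linear speed of wrench below 0.02 m/s); the robot touches nothing.
It fails at once if the locking bar is pushed by the gripper instead of the wrench (contact force between any of the fingers, the arm and keeper above 3 N).
It fails at once if a bystander is moved more than 3 cm (distance of any of jar, tape, offcut, driver from where it was at the start of the episode above 0.03 m).
Of cup_b, cup_c, cup_d only 1 to 3 are there at a start; the rules pass over those that are not, and their reading is None.
At some moment in a run one of cup_a, cup_b, cup_c, wrench may be knocked a few centimetres aside while the robot is not near it.
Once in a run the grip may slacken for a moment while it holds something.
It also fails if it takes over 210 s, if anything falls off the work surface, if the arm or the gripper's body presses on something with over 40 N, if the wrist force passes 120 N, or if a joint passes its speed limit or range.

## Working session

There is one attempt and no reset: what is moved stays moved. The work goes in short steps, Python scripts to look and compute and a shell command to move; the robot and the scene stay as the last step left them, time stands still between calls to the robot, and variables do not carry over. Pictures are saved under pics/ and viewed, and the job is handed in when it is done.

```bash
ls; mkdir -p pics
cat > h.py <<'E'
import numpy as np, cv2
from cell import telemetry, read_camera, workorder
def cam(name):
    c=read_camera(name); im=c["image"]; f=im.shape[0]/2/np.tan(np.radians(c["fovy"])/2)
    c["K"]=np.array([[f,0,c["cx"]],[0,f,c["cy"]],[0,0,1.]]); c["D"]=np.array(c["distortion"],float)
    c["R"]=np.array(c["R"]);c["t"]=np.array(c["t"]); return c
def save(c,n,s=None):
    im=cv2.cvtColor(c["image"],cv2.COLOR_RGB2BGR)
    cv2.imwrite("pics/"+n,im)
def rays(c,px):
    px=np.array(px,float).reshape(-1,1,2)
    u=cv2.undistortPoints(px,c["K"],c["D"]).reshape(-1,2)
    d=np.c_[u,np.ones(len(u))]@c["R"]; o=-c["R"].T@c["t"]
    return o,d
def onplane(c,px,z):
    o,d=rays(c,px); s=(z-o[2])/d[:,2]; return o+d*s[:,None]
def proj(c,X):
    r,_=cv2.Rodrigues(c["R"]); p,_=cv2.projectPoints(np.array(X,float).reshape(-1,1,3),r,c["t"],c["K"],c["D"]); return p.reshape(-1,2)
def st():
    s=telemetry.observe(); 
    print("t",round(s["time"],2),"pos",np.round(s["tool_pos"],4),"rot",np.round(s["tool_rot"],3),"F",np.round(s["contact_force"],1),"op",round(s["opening"],4)); return s
E
python3 - <<'E'
from h import *
st()
for n in("side","top"):
    c=cam(n); save(c,n+"0.png"); print(n,c["fovy"],c["D"],-c["R"].T@c["t"],c["R"][2])
E
```

```text
pics
t 0.0 pos [ 0.1369 -0.5065  0.251 ] rot [-3.14  -0.     0.264] F [-0.1  0.4 -0.2] op 0.0918
side 51.56414385518573 [-0.00320218  0.          0.          0.          0.        ] [-0.09292081  0.41804128  1.04247015] [ 0.49739453 -0.46129049 -0.73471747]
top 49.66947029930407 [-0.03636912  0.          0.          0.          0.        ] [ 0.26121418 -0.17124659  1.50581869] [ 0.17680174 -0.00400085 -0.98423835]
```

View pics/top0.png

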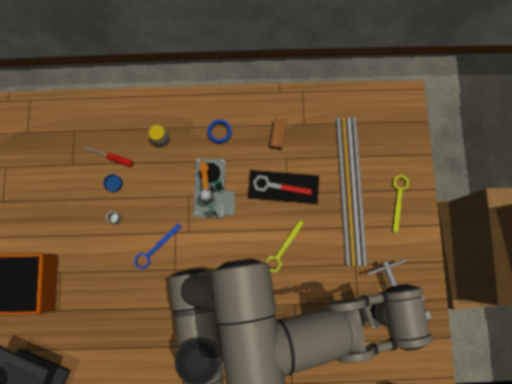

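View pics/side0.png

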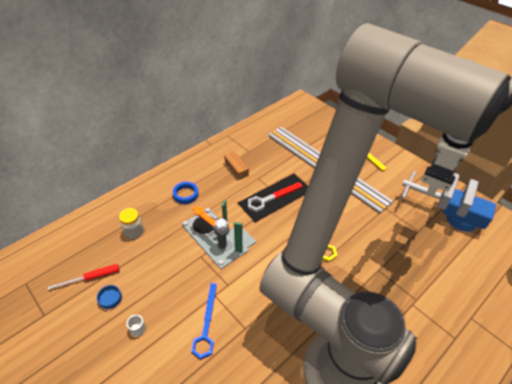

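Run:
```python
from h import *
for n,(x0,y0,x1,y1) in dict(top=(80,100,340,240),side=(80,140,340,340)).items():
    c=cam(n); im=cv2.cvtColor(c["image"],cv2.COLOR_RGB2BGR)
    cv2.imwrite(f"pics/{n}1.png",cv2.resize(im[y0:y1,x0:x1],None,fx=3,fy=3,interpolation=cv2.INTER_CUBIC)) 
c=cam("top")
for p in [(113,183),(112,217),(205,195),(212,172),(263,183),(310,189),(250,171),(318,176),(0,0),(511,383)]: print(p,np.round(onplane(c,[p],0.0)[0],3))
```

```text
(113, 183) [0.578 0.349 0.   ]
(112, 217) [0.451 0.349 0.   ]
(205, 195) [0.522 0.007 0.   ]
(212, 172) [ 0.608 -0.02   0.   ]
(263, 183) [ 0.561 -0.208  0.   ]
(310, 189) [ 0.533 -0.381  0.   ]
(250, 171) [ 0.608 -0.161  0.   ]
(318, 176) [ 0.581 -0.413  0.   ]
(0, 0) [1.363 0.85  0.   ]
(511, 383) [-0.173 -1.046  0.   ]
```

View pics/top1.png

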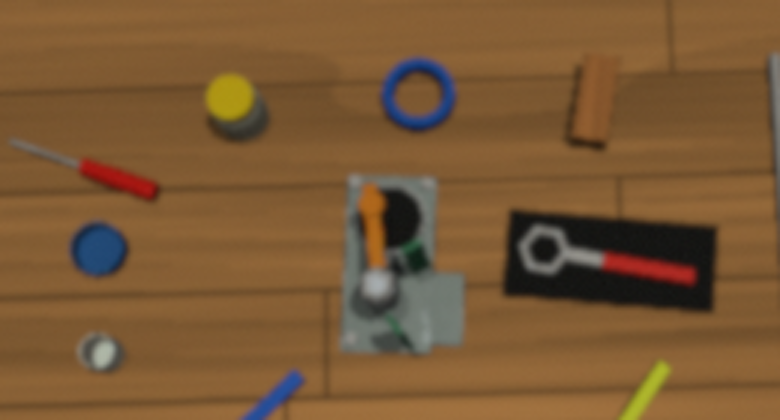

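View pics/side1.png

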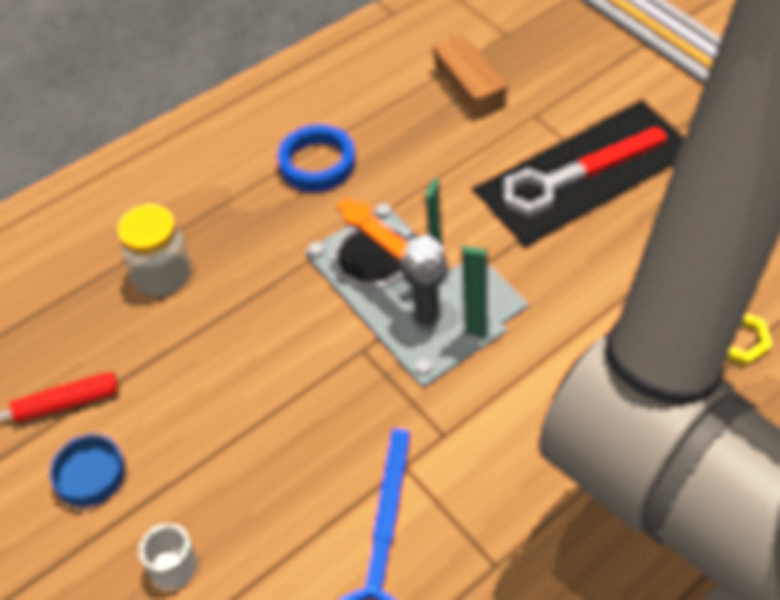

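```bash
cat >> h.py <<'E'
def hsv(c): return cv2.cvtColor(c["image"],cv2.COLOR_RGB2HSV)
def mask(c,lo,hi,box):
    m=cv2.inRange(hsv(c),lo,hi); o=np.zeros_like(m); x0,y0,x1,y1=box; o[y0:y1,x0:x1]=m[y0:y1,x0:x1]; return o
def comps(m,amin=6):
    n,l,s,ce=cv2.connectedComponentsWithStats(m); return [(s[i,4],np.round(ce[i],2),s[i,:4]) for i in range(1,n) if s[i,4]>=amin]
def two(c1,p1,c2,p2):
    o1,d1=rays(c1,[p1]);o2,d2=rays(c2,[p2]);d1=d1[0]/np.linalg.norm(d1);d2=d2[0]/np.linalg.norm(d2)
    A=np.c_[d1,-d2];s=np.linalg.lstsq(A,o2-o1,rcond=None)[0];a=o1+s[0]*d1;b=o2+s[1]*d2
    return (a+b)/2,np.linalg.norm(a-b)
E
python3 - <<'E'
from h import *
T=cam("top");S=cam("side")
h=hsv(T)
for p in [(113,183),(113,217),(206,194),(206,170),(263,174),(300,188),(225,210),(200,210),(245,210)]: print(p,h[p[1],p[0]])
h=hsv(S);print("side")
for p in [(109,296),(135,326),(223,226),(205,216),(256,195),(290,188),(245,240)]: print(p,h[p[1],p[0]])
for c,b in((T,(80,100,340,240)),(S,(40,140,320,350))):
    print("red",comps(mask(c,(0,190,100),(4,255,255),b)))
    print("orange",comps(mask(c,(5,200,170),(17,255,255),b)))
    print("blue",comps(mask(c,(100,150,40),(120,255,255),b)))
    print("white",comps(mask(c,(0,0,130),(180,60,255),b)))
    print("black",comps(mask(c,(0,0,0),(180,255,35),b),40))
E
```

```text
(113, 183) [106 181 117]
(113, 217) [ 46  21 179]
(206, 194) [ 98  12 173]
(206, 170) [ 15 214 138]
(263, 174) [23 30 34]
(300, 188) [  2 204 146]
(225, 210) [ 64  17 121]
(200, 210) [ 56  17 120]
(245, 210) [ 15 153 135]
side
(109, 296) [107 174 201]
(135, 326) [ 30   3 255]
(223, 226) [  5   8 184]
(205, 216) [ 18 226 255]
(256, 195) [ 0  6 84]
(290, 188) [  2 217 255]
(245, 240) [ 56   9 194]
red [(np.int32(129), array([119.13, 159.4 ]), array([107, 154,  25,  12], dtype=int32)), (np.int32(161), array([296.48, 189.12]), array([282, 184,  30,  11], dtype=int32))]
orange [(np.int32(20), array([203.1 , 167.05]), array([201, 165,   5,   5], dtype=int32)), (np.int32(20), array([204.5, 180. ]), array([204, 174,   2,  13], dtype=int32))]
blue [(np.int32(152), array([219.02, 131.3 ]), array([208, 121,  23,  22], dtype=int32)), (np.int32(189), array([112.56, 182.8 ]), array([105, 176,  16,  15], dtype=int32)), (np.int32(66), array([171.67, 232.03]), array([163, 225,  17,  15], dtype=int32))]
white [(np.int32(7), array([198.  , 159.71]), array([197, 159,   3,   3], dtype=int32)), (np.int32(
[... 2744 characters left out ...]
  17,  27], dtype=int32)), (np.int32(82), array([211.7 , 237.12]), array([205, 231,  13,  13], dtype=int32)), (np.int32(1106), array([285.68, 279.72]), array([262, 253,  53,  50], dtype=int32)), (np.int32(67), array([ 64.03, 282.82]), array([ 48, 277,  35,  12], dtype=int32)), (np.int32(402), array([314.02, 299.34]), array([305, 279,  15,  42], dtype=int32)), (np.int32(6), array([104.67, 285.83]), array([103, 285,   5,   3], dtype=int32)), (np.int32(9), array([117.  , 287.44]), array([114, 285,   7,   7], dtype=int32)), (np.int32(8), array([ 98.38, 291.5 ]), array([ 97, 288,   5,   8], dtype=int32)), (np.int32(222), array([135.15, 324.16]), array([127, 315,  17,  21], dtype=int32))]
black []
```

Run:
```python
from h import *
T=cam("top");S=cam("side")
r=lambda x:np.round(x,4)
print("red2",two(T,(296.48,189.12),S,(287.66,189.49)), onplane(T,[(296.48,189.12)],.015),onplane(S,[(287.66,189.49)],.015))
print("ringhole T",onplane(T,[(261,182.76)],.010))
sc=onplane(T,[(198,159.71),(222.17,160.17),(196.12,212.12)],.010);print(sc)
d=sc[0]-sc[2];yaw=np.arctan2(d[1],d[0]);c=(sc[1]+sc[2])/2;print("yaw",yaw,np.linalg.norm(d),np.linalg.norm(sc[0]-sc[1]),"ctr",c)
ex=np.array([np.cos(yaw),np.sin(yaw),0]);print("post",c-.045*ex,"dish",c+.055*ex)
print("hex top T",onplane(T,[(205.16,194.05)],.121))
print("bartip orange T",onplane(T,[(203.1,167.05),(204.5,180)],.094))
print("blue",onplane(T,[(112.56,182.8)],.015),onplane(S,[(108.65,296.85)],.015))
for n,c,b in(("T",T,(180,150,250,230)),("S",S,(170,190,270,290))):
    x0,y0,x1,y1=b; im=cv2.cvtColor(c["image"],cv2.COLOR_RGB2BGR)[y0:y1,x0:x1]; cv2.imwrite(f"pics/{n}2.png",cv2.resize(im,None,fx=7 if n=="T" else 6,fy=7 if n=="T" else 6,interpolation=cv2.INTER_CUBIC))
```

```text
red2 (array([ 0.53109748, -0.330409  ,  0.01076372]), np.float64(0.002443236957608019)) [[ 0.53135509 -0.32928628  0.015     ]] [[ 0.52746809 -0.32793903  0.015     ]]
ringhole T [[ 0.55993527 -0.20053189  0.01      ]]
[[ 0.6543401   0.03071505  0.01      ]
 [ 0.64981105 -0.05913665  0.01      ]
 [ 0.45833055  0.03862041  0.01      ]]
yaw -0.04030966123169106 0.1961689047610772 0.08996577545667138 ctr [ 0.5540708  -0.01025812  0.01      ]
post [ 0.50910736 -0.00844467  0.01      ] dish [ 0.60902612 -0.01247455  0.01      ]
hex top T [[ 0.50448232 -0.00793723  0.121     ]]
bartip orange T [[ 0.60525764  0.00165116  0.094     ]
 [ 0.55886654 -0.00287984  0.094     ]]
blue [[0.57536577 0.34572655 0.015     ]] [[0.57167781 0.34626431 0.015     ]]
```

View pics/T2.png

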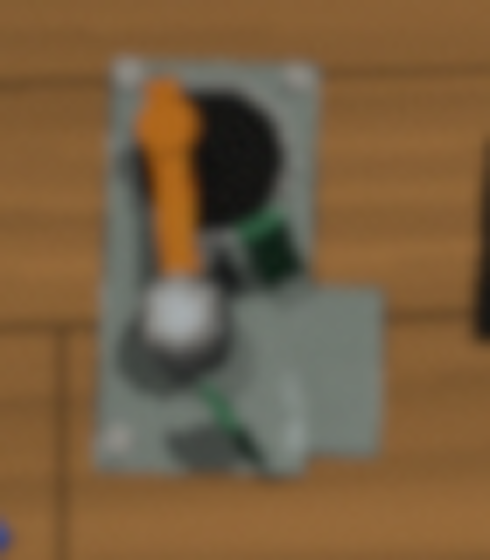

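View pics/S2.png

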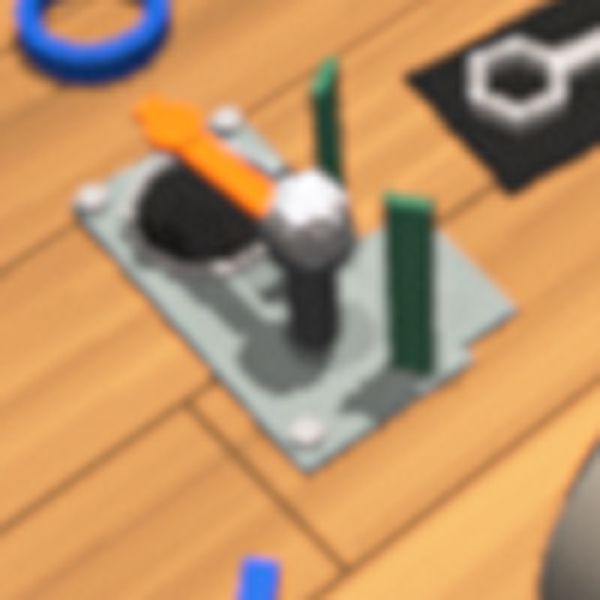

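Run:
```python
from h import *
T=cam("top");S=cam("side")
p=(205.2,194.1);q=(221.2,223.2)
print(two(T,p,S,q),onplane(T,[p],.121),onplane(S,[q],.121))
# side screws
for c,n,b in((S,"S",(170,190,270,290)),(T,"T",(180,150,250,230))):
    x0,y0,x1,y1=b; g=cv2.cvtColor(c["image"],cv2.COLOR_RGB2GRAY)[y0:y1,x0:x1]
    e=[(s,tuple(np.round(onplane(c,[s],.010)[0],4))) for s in ([(185.0,223.0),(207.6,209.8),(220.9,262.1)] if n=="S" else [(198,159.7),(222.2,160.2),(196.5,212.1)])]
    print(n,e)
    print(proj(c,[(.509,-.0084,.121),(.5045,-.008,.121),(.507,-.008,.097),(.507,-.008,.008),(.609,-.0125,.008)]))
# mat corners from top: black mask minAreaRect
m=mask(T,(0,0,0),(180,255,60),(240,160,330,210)); m=cv2.morphologyEx(m,cv2.MORPH_CLOSE,np.ones((15,15)))
cs,_=cv2.findContours(m,0,2);k=max(cs,key=cv2.contourArea);b=cv2.boxPoints(cv2.minAreaRect(k));w=onplane(T,b,.003);print("mat",w[:,:2],w.mean(0),np.linalg.norm(w-np.roll(w,1,0),axis=1))
```

```text
(array([ 0.50341936, -0.00889717,  0.11563361]), np.float64(0.004577543696115821)) [[ 0.50430627 -0.00807141  0.121     ]] [[ 0.4979298  -0.00760292  0.121     ]]
S [((185.0, 223.0), (np.float64(0.6487), np.float64(0.0295), np.float64(0.01))), ((207.6, 209.8), (np.float64(0.6444), np.float64(-0.0608), np.float64(0.01))), ((220.9, 262.1), (np.float64(0.4534), np.float64(0.0363), np.float64(0.01)))]
[[219.04082819 220.84629088]
 [219.89580495 221.81367962]
 [219.75580079 226.3145469 ]
 [221.12110874 243.62704887]
 [202.60638428 223.80142764]]
T [((198, 159.7), (np.float64(0.6544), np.float64(0.0307), np.float64(0.01))), ((222.2, 160.2), (np.float64(0.6497), np.float64(-0.0592), np.float64(0.01))), ((196.5, 212.1), (np.float64(0.4584), np.float64(0.0372), np.float64(0.01)))]
[[205.28479182 192.73362993]
 [205.1784558  194.04431342]
 [206.00266254 194.5105159 ]
 [208.85750161 198.60908692]
 [209.79454045 171.37721262]]
mat [[ 0.50712205 -0.1493714 ]
 [ 0.61172736 -0.16116904]
 [ 0.58147066 -0.4146352 ]
 [ 0.47743881 -0.39979755]] [ 0.54443972 -0.2812433   0.003     ] [0.25217921 0.10526849 0.25526567 0.10508464]
```

```bash
python3 - <<'E'
from h import *
T=cam("top");S=cam("side")
for c,ps,p0 in((T,[(217.5,181.6),(211.4,207)],(.507,-.0085)),(S,[(224.6,200.8),(238.3,223.5)],(.501,-.0095))):
    w=onplane(c,ps,.15); print(w, [ (np.hypot(*(a[:2]-p0)),np.arctan2(a[1]-p0[1],a[0]-p0[0])) for a in w])
E
python3 -m creep '[1,0.05,0.03,0,0.18,1,0.0625,0.03,0,0.18,1,0.0625,0.03,0,0.18,1,0.0625,0.03,0,0.18,1,0.0625,0.03,0,0.18,1,0.06,0.03,0,0.18]' 10
```

```text
[[ 0.54029469 -0.05290241  0.15      ]
 [ 0.45540589 -0.03157804  0.15      ]] [(np.float64(0.05549873776654848), np.float64(-0.9273978104316661)), (np.float64(0.05652033040102385), np.float64(-2.720986328248899))]
[[ 0.53857305 -0.05538347  0.15      ]
 [ 0.44624663 -0.02986579  0.15      ]] [(np.float64(0.05930452099681709), np.float64(-0.884648840719934)), (np.float64(0.05841828960722932), np.float64(-2.7854941722143582))]
time: 1.4
tool_pos: [0.47, -0.3397, 0.2523]
tool_rot: [3.138, 0.002, 1.368]
contact_force: [-0.0, -0.8, 0.6]
opening: 0.0918
```

```bash
python3 -m creep '[1,0.0625,0.027,-0.05,-0.016,1,0,0,-0.05,0,1,0,0,-0.05,0,1,0,0,-0.02,0,1,0,0,0,0]'
cat > look.py <<'E'
import sys
from h import *
# usage: tag x y z halfwidth_px
tag=sys.argv[1];P=[float(v) for v in sys.argv[2:5]];w=int(sys.argv[5]) if len(sys.argv)>5 else 50
ims=[]
for n in("top","side"):
    c=cam(n);p=proj(c,[P])[0].astype(int);x0=max(0,min(511-2*w,p[0]-w));y0=max(0,min(383-2*w,p[1]-w))
    im=cv2.cvtColor(c["image"],cv2.COLOR_RGB2BGR)[y0:y0+2*w,x0:x0+2*w]
    ims.append(cv2.resize(im,(398,398),interpolation=cv2.INTER_CUBIC));print(n,"origin",x0,y0,"scale",398/(2*w))
cv2.imwrite(f"pics/{tag}.png",np.hstack(ims)); st()
E
python3 look.py w1 .53 -.3 .05
```

```text
time: 2.02
tool_pos: [0.521, -0.3155, 0.0916]
tool_rot: [3.135, 0.003, 1.362]
contact_force: [-0.8, 0.6, 1.2]
opening: 0.0916
top origin 239 137 scale 3.98
side origin 232 136 scale 3.98
t 2.12 pos [ 0.5219 -0.3163  0.0938] rot [3.131 0.005 1.362] F [ 0.2 -0.2 -0.2] op 0.0921
```

View pics/w1.png

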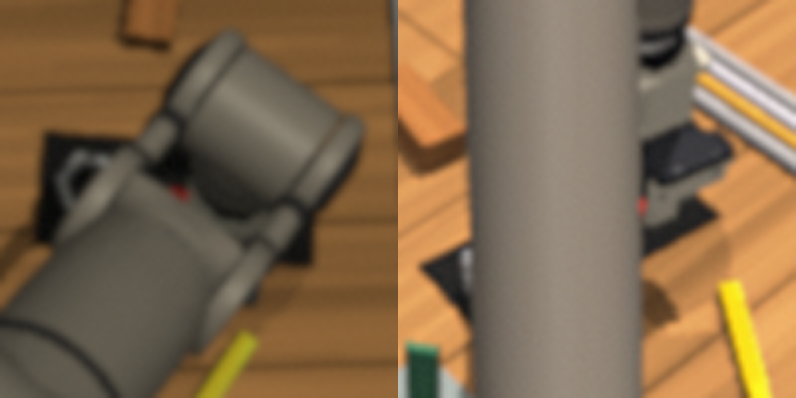

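```bash
python3 -m creep '[1,0.012,0.004,-0.03,-0.01,1,0,0,-0.025,0,1,0,0,-0.006,0,1,0,0,0,0]'
```

```text
time: 2.62
tool_pos: [0.5377, -0.3156, 0.0391]
tool_rot: [3.119, 0.011, 1.351]
contact_force: [0.2, -0.5, 0.1]
opening: 0.0917
```

```bash
python3 -m creep '[1,-0.003,0.003,-0.005,0,1,0,0,-0.003,0,1,0,0,0,0]'
```

```text
time: 3.0
tool_pos: [0.5355, -0.3135, 0.0336]
tool_rot: [3.115, 0.013, 1.35]
contact_force: [-0.4, 0.4, -0.2]
opening: 0.0918
```

```bash
python3 -m creep '[1,0,0,-0.004,0,1,0,0,0,0,0,0,0,0,0,0,0,0,0,0,0,0,0,0,0,0,0,0,0,0,0,0,0,0,0,0,0,0,0,0]' 50
```

```text
time: 4.0
tool_pos: [0.5356, -0.3136, 0.0296]
tool_rot: [3.115, 0.013, 1.35]
contact_force: [-1.2, -0.4, 0.1]
opening: 0.0362
```

```bash
python3 -m creep '[0,0,0,0,0,0,0,0,0,0,0,0,0,0,0,0,0,0,0,0]' 60
```

```text
time: 4.5
tool_pos: [0.5353, -0.3134, 0.0295]
tool_rot: [3.115, 0.013, 1.351]
contact_force: [-0.3, 0.1, -0.0]
opening: 0.0173
```

```bash
python3 -m creep '[0,0,0,0.03,0,0,0,0,0.05,0,0,0,0,0.05,0,0,0,0,0.045,0,0,0,0,0,0,0,0,0,0,0]'; python3 look.py w2 .53 -.25 .18
```

```text
time: 5.25
tool_pos: [0.5323, -0.3111, 0.2037]
tool_rot: [3.125, 0.008, 1.35]
contact_force: [-0.1, -0.1, -3.9]
opening: 0.0173
top origin 227 131 scale 3.98
side origin 223 115 scale 3.98
t 5.35 pos [ 0.5324 -0.3112  0.2037] rot [3.125 0.008 1.35 ] F [ 0.2 -0.2 -3.8] op 0.0172
```

View pics/w2.png

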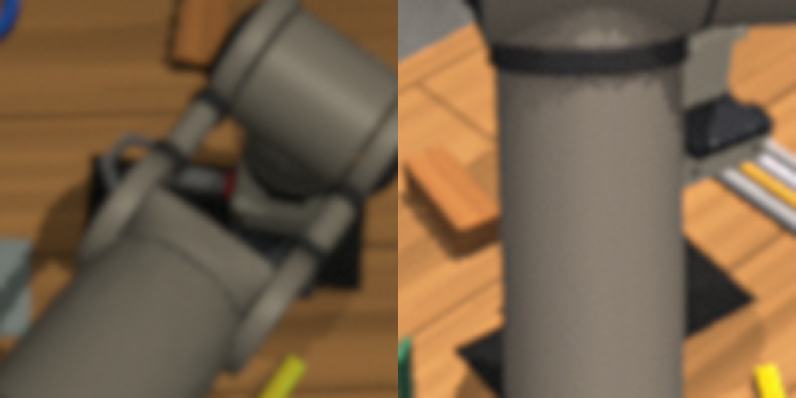

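```bash
python3 -m creep '[0,-0.02,0.05,0,-0.05,0,-0.02,0.05,0,-0.05,0,-0.02,0.05,0,-0.05,0,-0.016,0.045,-0.005,-0.058,0,0,0,0,0,0,0,0,0,0]'; python3 look.py w3 .5 -.03 .12 40
```

```text
time: 6.1
tool_pos: [0.4503, -0.1102, 0.1891]
tool_rot: [3.14, 0.006, 1.134]
contact_force: [0.5, -0.2, -2.8]
opening: 0.0179
top origin 171 155 scale 4.975
side origin 186 179 scale 4.975
t 6.2 pos [ 0.4503 -0.1105  0.1891] rot [3.14  0.006 1.133] F [ 0.5  0.1 -1.9] op 0.0173
```

View pics/w3.png

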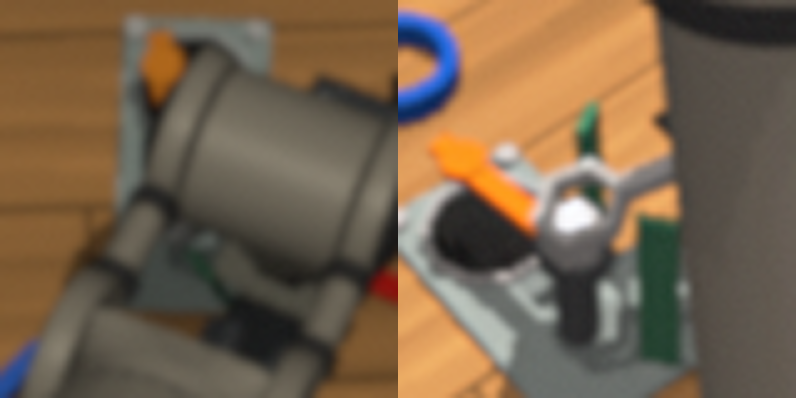

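Run:
```python
from h import *
S=cam("side");x0,y0,x1,y1=200,195,250,250
im=cv2.cvtColor(S["image"],cv2.COLOR_RGB2BGR)[y0:y1,x0:x1];cv2.imwrite("pics/w3z.png",cv2.resize(im,None,fx=10,fy=10,interpolation=cv2.INTER_CUBIC))
st()
```

```text
t 6.25 pos [ 0.4503 -0.1107  0.1892] rot [3.14  0.006 1.133] F [-0.4  0.8 -3. ] op 0.0176
```

View pics/w3z.png

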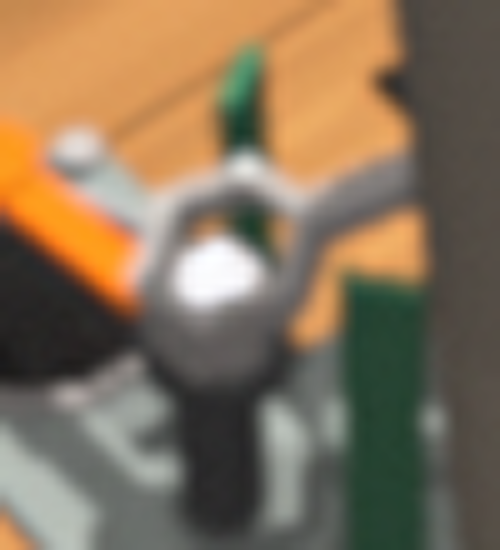

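Run:
```python
from h import *
S=cam("side")
print(onplane(S,[(222.7,218.2)],.1765),onplane(S,[(221.6,222.9)],.121),onplane(S,[(221.6,222.3)],.121), proj(S,[(.4986,-.0075,.1765)]))
```

```text
[[0.47331365 0.00374297 0.1765    ]] [[ 0.49801907 -0.00918671  0.121     ]] [[ 0.49975873 -0.01060152  0.121     ]] [[220.12667152 210.94152129]]
```

Run:
```python
from h import *
S=cam("side")
t=np.array([.4503,-.1107]);u=np.array([np.cos(1.133),np.sin(1.133)])
for dr in(0,.1,.2,.3):
    # pivot at grip z .1697
    P=[np.r_[t+u*l*np.cos(dr),.1697-l*np.sin(dr)] for l in(.114,.085,.06,.04)]
    print(dr,(np.round(proj(S,P),1)-[200,195])*10)
print((proj(S,[[.4503,-.1107,.189]])-[200,195])*10)
```

```text
0 [[202. 175.]
 [301. 153.]
 [385. 134.]
 [452. 119.]]
0.1 [[206. 200.]
 [303. 171.]
 [386. 147.]
 [452. 128.]]
0.2 [[214. 223.]
 [308. 189.]
 [389. 160.]
 [454. 136.]]
0.3 [[225. 245.]
 [316. 205.]
 [395. 171.]
 [458. 144.]]
[[585.27684921  45.04918603]]
```

```bash
python3 -m creep '[0,0.02,-0.05,0.01,0.05,0,0.022,-0.05,0,0.05,0,0.022,-0.05,0,0.05,0,0.018,-0.05,-0.04,0.06,0,0,0,-0.05,0,0,0,0,-0.04,0,0,0,0,0,0]'
```

```text
time: 7.22
tool_pos: [0.5308, -0.3182, 0.068]
tool_rot: [3.141, 0.009, 1.346]
contact_force: [0.5, 0.9, -1.3]
opening: 0.0169
```

```bash
python3 -m creep '[0,0,0,-0.015,0,0,0,0,-0.012,0,0,0,0,-0.006,0,0,0,0,0,0]'
```

```text
time: 7.72
tool_pos: [0.5331, -0.3212, 0.0388]
tool_rot: [3.133, 0.014, 1.346]
contact_force: [-1.5, 0.2, 1.4]
opening: 0.0175
```

```bash
python3 -m creep '[0,0,0,-0.006,0,0,0,0,-0.004,0,0,0,0,0,0]'
```

```text
time: 8.1
tool_pos: [0.5337, -0.3213, 0.0307]
tool_rot: [3.131, 0.015, 1.347]
contact_force: [-1.3, -2.1, 1.1]
opening: 0.0173
```

```bash
python3 -m creep '[0.35,0,0,0,0,0.35,0,0,0,0,0.35,0,0,0,0,0.35,0.004,0.018,0,0,0.35,0,0,-0.001,0,0,0,0,0,0,0,0,0,0,0,0,0,0,0,0,0,0,0,0,0,0,0,0,0,0,0,0,0,0,0]' 60
```

```text
time: 9.48
tool_pos: [0.5386, -0.3008, 0.0289]
tool_rot: [3.131, 0.014, 1.348]
contact_force: [-0.2, 0.9, 0.7]
opening: 0.0174
```

```bash
python3 -m creep '[0,0,0,0.03,0,0,0,0,0.05,0,0,0,0,0.05,0,0,0,0,0.045,0,0,-0.02,0.05,0,-0.05,0,-0.02,0.05,0,-0.05,0,-0.02,0.05,0,-0.05,0,-0.015,0.03,0,-0.05,0,0,0,-0.01,0,0,0,0,0,0]'; python3 look.py w4 .5 -.03 .12 40
```

```text
time: 10.72
tool_pos: [0.4565, -0.1169, 0.1935]
tool_rot: [3.139, 0.013, 1.138]
contact_force: [0.3, 0.5, -3.7]
opening: 0.0175
top origin 171 155 scale 4.975
side origin 186 179 scale 4.975
t 10.82 pos [ 0.457  -0.1174  0.1941] rot [3.138 0.013 1.137] F [-0.4  0.8 -2.6] op 0.0174
```

View pics/w4.png

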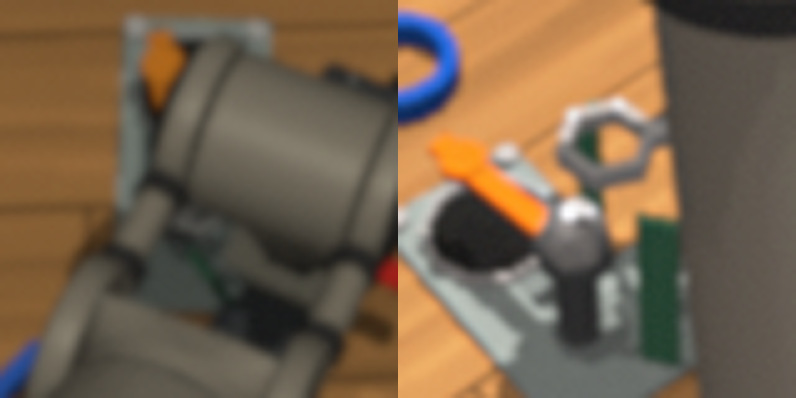

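```bash
cat > z.py <<'E'
import sys
from h import *
tag,n,x0,y0,x1,y1,f=sys.argv[1],sys.argv[2],*map(int,sys.argv[3:8])
S=cam(n);im=cv2.cvtColor(S["image"],cv2.COLOR_RGB2BGR)[y0:y1,x0:x1];cv2.imwrite(f"pics/{tag}.png",cv2.resize(im,None,fx=f,fy=f,interpolation=cv2.INTER_CUBIC))
E
python3 z.py w4z side 200 190 250 240 12
python3 - <<'E'
from h import *
S=cam("side");o=onplane(S,[(228.2,207.1)],.1746)[0];s=st()
print(o,o[:2]-s["tool_pos"][:2],np.hypot(*(o[:2]-s["tool_pos"][:2])))
E
```

```text
t 10.93 pos [ 0.4572 -0.1176  0.1943] rot [3.137 0.013 1.136] F [ 0.3 -0.4 -3. ] op 0.0174
[ 0.49572754 -0.03476367  0.1746    ] [0.03853798 0.08280632] 0.09133488980689347
```

View pics/w4z.png

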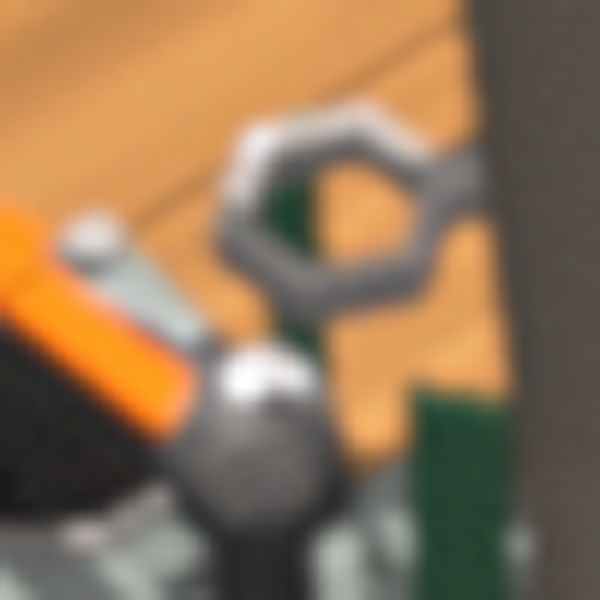

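Run:
```python
from h import *
S=cam("side");f=lambda z,k,o:(np.array(z)+.5)/k-.5+o
r=onplane(S,[f((330,210),12,np.array([200,190]))],.1746)[0]
h=onplane(S,[f((219,272),10,np.array([200,195]))],.121)[0]
print(r,h,h-r)
for z in(.165,.18): print(z,onplane(S,[f((330,210),12,np.array([200,190]))],z)[0])
```

```text
[ 0.49809667 -0.03242091  0.1746    ] [ 0.50165036 -0.01157144  0.121     ] [ 0.00355369  0.02084946 -0.0536    ]
0.165 [ 0.50463425 -0.03740372  0.165     ]
0.18 [ 0.49441928 -0.02961807  0.18      ]
```

```bash
python3 -m creep '[0,0.0035,0.021,0,0,0,0,0,-0.02,0,0,0,0,-0.016,0,0,0,0,0,0]'; python3 z.py w5 side 200 195 250 245 12;  python3 - <<'E'
from h import *
st()
E
```

```text
time: 11.48
tool_pos: [0.4623, -0.0983, 0.1579]
tool_rot: [3.135, 0.013, 1.134]
contact_force: [0.3, -0.1, -2.3]
opening: 0.0181
t 11.53 pos [ 0.4627 -0.0985  0.1586] rot [3.134 0.013 1.133] F [-0.3  0.2 -3. ] op 0.0172
```

View pics/w5.png

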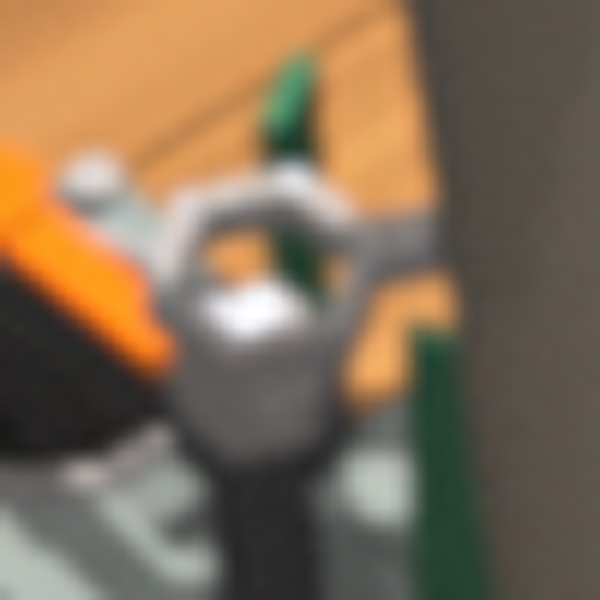

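```bash
python3 -m creep '[0,0,0,-0.008,0,0,0,0,-0.006,0,0,0,0,-0.004,0,0,0,0,0,0]'; python3 z.py w6 side 200 195 250 245 12
```

```text
time: 12.02
tool_pos: [0.464, -0.0987, 0.1414]
tool_rot: [3.13, 0.011, 1.132]
contact_force: [-0.6, 1.3, 0.4]
opening: 0.0171
```

View pics/w6.png

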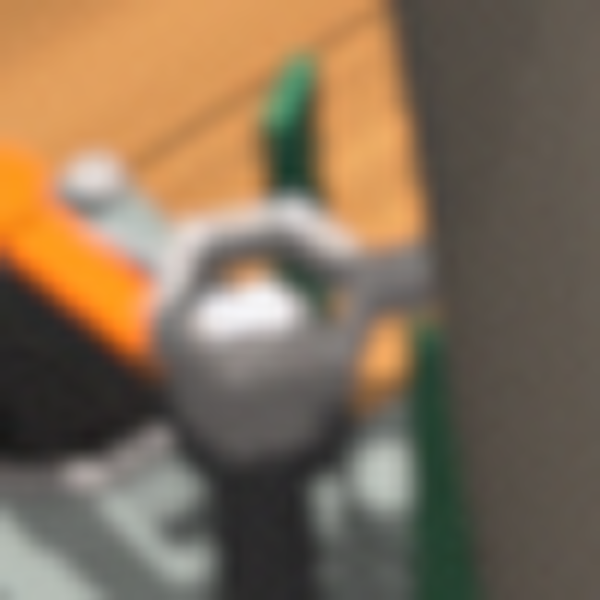

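```bash
python3 -m creep '[0,0,0,0.004,0,0,-0.0015,0.0035,0,0,0,0,0,0,0,0,0,0,-0.005,0,0,0,0,-0.004,0,0,0,0,-0.003,0,0,0,0,0,0]'; python3 z.py w7 side 200 195 250 245 12
```

```text
time: 12.95
tool_pos: [0.462, -0.0949, 0.1326]
tool_rot: [3.131, 0.012, 1.133]
contact_force: [-0.3, 0.4, -2.5]
opening: 0.018
```

View pics/w7.png

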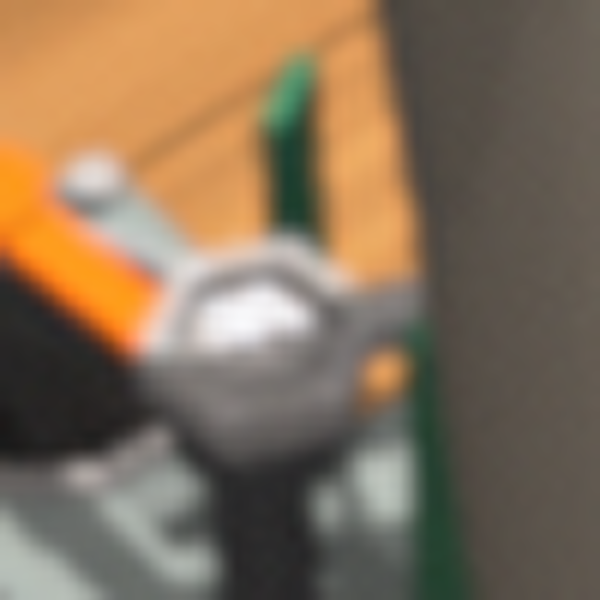

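```bash
python3 -m creep '[0,0,0,-0.005,0,0,0,0,-0.004,0,0,0,0,-0.003,0,0,0,0,0,0]'
```

```text
time: 13.5
tool_pos: [0.4624, -0.0949, 0.1205]
tool_rot: [3.13, 0.011, 1.133]
contact_force: [-0.7, 2.5, 1.7]
opening: 0.0171
```

```bash
cat > arc.py <<'E'
import sys,numpy as np
a0,a1,n=float(sys.argv[1]),float(sys.argv[2]),int(sys.argv[3]);l=float(sys.argv[4]) if len(sys.argv)>4 else .093
a=np.linspace(a0,a1,n+1);p=-l*np.c_[np.cos(a),np.sin(a)];d=np.diff(p,axis=0)
for r in d: print(np.round(r,4),round((a1-a0)/n,3))
E
python3 arc.py 1.133 1.933 8
```

```text
[ 0.0086 -0.0035] 0.1
[ 0.0089 -0.0026] 0.1
[ 0.0091 -0.0017] 0.1
[ 0.0093 -0.0008] 0.1
[0.0093 0.0001] 0.1
[0.0092 0.001 ] 0.1
[0.0091 0.002 ] 0.1
[0.0088 0.0029] 0.1
```

```bash
python3 -m creep '[0,0.0086,-0.0035,0.001,0.1,0,0.0089,-0.0026,0,0.1,0,0.0091,-0.0017,0,0.1,0,0.0093,-0.0008,0,0.1,0,0,0,0,0]'; python3 z.py w8 side 170 180 250 260 7
```

```text
time: 14.12
tool_pos: [0.4993, -0.1021, 0.1214]
tool_rot: [3.13, 0.008, 1.541]
contact_force: [0.9, 2.7, -1.2]
opening: 0.0176
```

View pics/w8.png

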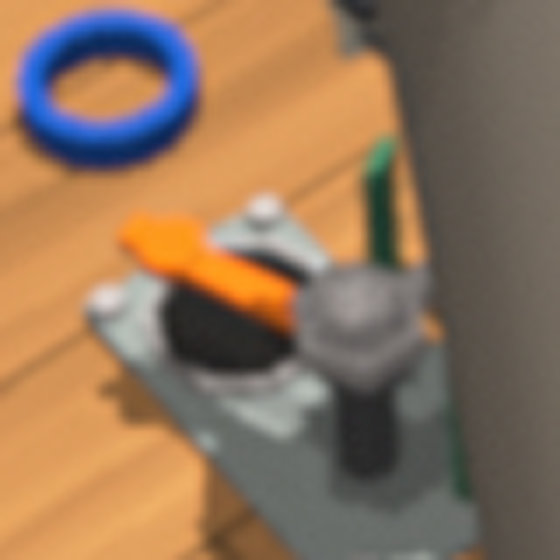

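```bash
python3 -m creep '[0,0.0093,0.0003,0,0.1,0,0.0092,0.0012,0,0.1,0,0.0091,0.002,0,0.1,0,0.0088,0.003,0,0.1,0,0,0,0,0]'; python3 look.py w9 .52 0 .1 40
```

```text
time: 14.8
tool_pos: [0.5352, -0.0963, 0.1215]
tool_rot: [3.13, 0.009, 1.936]
contact_force: [3.6, 3.4, -1.6]
opening: 0.0174
top origin 163 150 scale 4.975
side origin 174 184 scale 4.975
t 14.9 pos [ 0.535  -0.0963  0.1216] rot [3.13  0.009 1.936] F [ 3.6  2.9 -2.5] op 0.0175
```

View pics/w9.png

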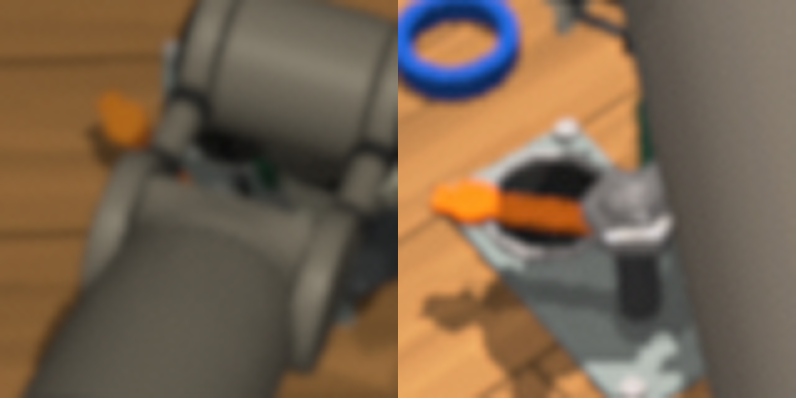

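```bash
python3 - <<'E'
from h import *
S=cam("side");m=mask(S,(5,190,120),(19,255,255),(174,200,225,240));print(comps(m))
ys,xs=np.nonzero(m);w=onplane(S,np.c_[xs,ys],.092)[:,:2]-[.5017,-.0116]
r=np.hypot(*w.T);a=np.arctan2(w[:,1],w[:,0]);k=(r>.04);print(np.median(a[k]),r.max())
E
python3 -m creep '[0,0,0,0.012,-0.05,0,0,0,0.02,0,0,0,0,0.015,0,0,0,0,0,0]'
```

```text
[(np.int32(173), array([195.26, 225.27]), array([181, 221,  30,  10], dtype=int32))]
0.7254073896716229 0.1256802910353958
time: 15.45
tool_pos: [0.5307, -0.0984, 0.168]
tool_rot: [3.139, 0.01, 1.88]
contact_force: [0.1, -0.1, -3.4]
opening: 0.0171
```

```bash
python3 arc.py 1.88 0.76 7
```

```text
[-0.0145 -0.0034] -0.16
[-0.0148 -0.001 ] -0.16
[-0.0148  0.0013] -0.16
[-0.0144  0.0037] -0.16
[-0.0136  0.0059] -0.16
[-0.0125  0.008 ] -0.16
[-0.0111  0.0099] -0.16
```

```bash
python3 -m creep '[0,-0.0145,-0.0034,0,-0.16,0,-0.0148,-0.001,0,-0.16,0,-0.0148,0.0013,0,-0.16,0,-0.0144,0.0037,0,-0.16,0,-0.0136,0.0059,0,-0.16,0,-0.0125,0.008,0,-0.16,0,-0.0111,0.0099,0,-0.16,0,0,0,0,0]'
```

```text
time: 16.45
tool_pos: [0.4276, -0.0736, 0.1629]
tool_rot: [-3.136, 0.014, 0.722]
contact_force: [1.4, -0.7, -3.4]
opening: 0.017
```

```bash
python3 -m creep '[0,0.006,0,-0.01,0.03,0,0,0,-0.008,0,0,0,0,0,0]';  python3 z.py w10 side 190 190 250 250 10
```

```text
time: 16.82
tool_pos: [0.4349, -0.0745, 0.1429]
tool_rot: [-3.136, 0.014, 0.76]
contact_force: [0.3, 0.0, -3.3]
opening: 0.0175
```

View pics/w10.png

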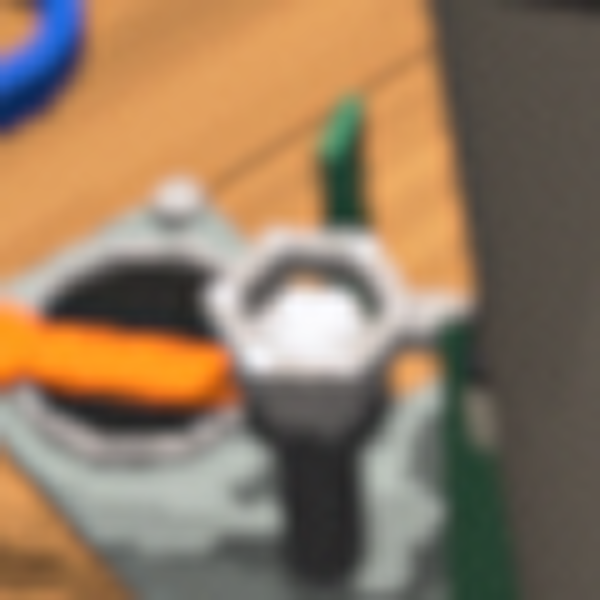

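```bash
python3 -m creep '[0,-0.0005,0.0005,-0.006,0,0,0,0,-0.006,0,0,0,0,-0.005,0,0,0,0,-0.004,0,0,0,0,0,0]'
```

```text
time: 17.5
tool_pos: [0.4348, -0.074, 0.1211]
tool_rot: [-3.137, 0.013, 0.76]
contact_force: [-0.7, 0.2, -0.0]
opening: 0.0176
```

Seated. Swing to about 1.93.

```bash
python3 arc.py 0.76 1.94 11
```

```text
[ 0.0072 -0.0068] 0.107
[ 0.0079 -0.006 ] 0.107
[ 0.0085 -0.0051] 0.107
[ 0.009  -0.0042] 0.107
[ 0.0094 -0.0032] 0.107
[ 0.0097 -0.0022] 0.107
[ 0.0099 -0.0011] 0.107
[ 0.01   -0.0001] 0.107
[0.0099 0.001 ] 0.107
[0.0098 0.0021] 0.107
[0.0095 0.0031] 0.107
```

```bash
python3 -m creep '[0,0.0072,-0.0068,0.0005,0.107,0,0.0079,-0.006,0,0.107,0,0.0085,-0.0051,0,0.107,0,0.009,-0.0042,0,0.107,0,0.0094,-0.0032,0,0.107,0,0,0,0,0]'; python3 -m creep '[0,0.0097,-0.0022,0,0.107,0,0.0099,-0.0011,0,0.107,0,0.01,0,0,0.107,0,0,0,0,0]'
```

```text
time: 18.25
tool_pos: [0.4777, -0.0988, 0.122]
tool_rot: [-3.136, 0.011, 1.307]
contact_force: [2.0, -0.2, -3.3]
opening: 0.0175
time: 18.75
tool_pos: [0.507, -0.102, 0.122]
tool_rot: [-3.136, 0.011, 1.624]
contact_force: [4.1, 1.9, -3.8]
opening: 0.0169
```

```bash
python3 -m creep '[0,0.0099,0.001,0,0.107,0,0.0098,0.002,0,0.107,0,0.0095,0.003,0,0.107,0,0,0,0,0,0,0,0,0,0]'; python3 look.py w11 .5 .03 .1 40;python3 - <<'E'
from h import *
S=cam("side");m=mask(S,(5,190,120),(19,255,255),(150,200,225,270));print(comps(m))
ys,xs=np.nonzero(m);w=onplane(S,np.c_[xs,ys],.092)[:,:2]-[.5017,-.0116]
r=np.hypot(*w.T);a=np.arctan2(w[:,1],w[:,0]);k=(r>.04)&(r<.13);print(np.median(a[k]),r.max())
E
```

```text
time: 19.38
tool_pos: [0.5353, -0.0961, 0.1222]
tool_rot: [-3.138, 0.012, 1.932]
contact_force: [3.4, 1.0, -3.2]
opening: 0.0171
top origin 154 156 scale 4.975
side origin 171 193 scale 4.975
t 19.48 pos [ 0.5353 -0.0961  0.1222] rot [-3.137  0.012  1.933] F [ 3.3  1.3 -4.6] op 0.0173
[(np.int32(204), array([201.41, 246.55]), array([190, 234,  27,  24], dtype=int32))]
1.7294420055850175 0.1290441732334109
```

View pics/w11.png

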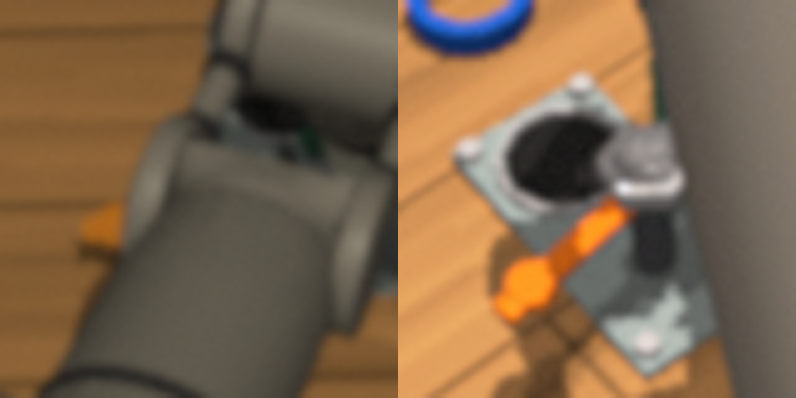

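```bash
python3 -m creep '[0,0,0,0.01,-0.06,0,0,0,0.03,0,0,0,0,0.035,0,0,0,-0.04,0,-0.13,0,0,-0.05,0,-0.13,0,0,-0.05,0,-0.13,0,0.003,-0.05,0,-0.13,0,0,-0.014,-0.03,0,0,0,0,-0.05,0,0,0,0,-0.03,0,0,0,0,0,0]'
```

```text
time: 20.9
tool_pos: [0.5234, -0.308, 0.0833]
tool_rot: [-3.11, 0.011, 1.329]
contact_force: [0.7, 0.3, -2.9]
opening: 0.0171
```

```bash
python3 -m creep '[0,0.015,0.007,-0.02,0.02,0,0,0,-0.02,0,0,0,0,-0.007,0,0,0,0,-0.002,0,0,0,0,0,0]'
```

```text
time: 21.52
tool_pos: [0.54, -0.3026, 0.0401]
tool_rot: [-3.114, 0.015, 1.349]
contact_force: [0.8, 0.1, -3.4]
opening: 0.0174
```

```bash
python3 -m creep '[0,0,0,-0.006,0,0,0,0,-0.004,0,0,0,0,0,0]'
```

```text
time: 21.9
tool_pos: [0.5404, -0.3031, 0.0309]
tool_rot: [-3.116, 0.016, 1.349]
contact_force: [0.1, 0.3, -2.6]
opening: 0.0172
```

```bash
python3 -m creep '[0,0,0,-0.001,0,0,0,0,-0.001,0,0.4,0,0,0,0,0.4,0,0,0,0,0.4,0,0,0,0,0.4,0,0,0,0,0.4,0,0,0.05,0,0.4,0,0,0.05,0,1,0,0,0.05,0,1,-0.03,0.06,0.03,0.08,1,-0.03,0.06,0,0.08]' 20;python3 look.py w12 .5 -.2 .1 70
```

```text
time: 23.28
tool_pos: [0.4863, -0.1955, 0.2094]
tool_rot: [-3.121, 0.018, 1.509]
contact_force: [0.6, 0.6, -0.6]
opening: 0.0622
top origin 191 124 scale 2.842857142857143
side origin 197 125 scale 2.842857142857143
t 23.38 pos [ 0.4824 -0.1905  0.2075] rot [-3.112  0.013  1.512] F [-0.5 -0.5 -0.3] op 0.0703
```

View pics/w12.png

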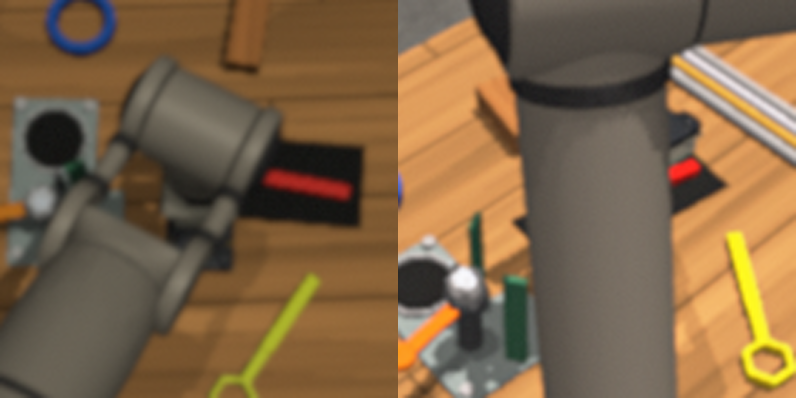

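```bash
python3 -m creep '[1,0.01,0.06,0,-0.16,1,0.01,0.06,0,-0.16,1,0.01,0.06,0,-0.16,1,0.01,0.06,0,-0.16,1,0.01,0.06,0,-0.16,1,0.01,0.06,0,-0.16,1,0.01,0.06,0,-0.16,1,0.01,0.06,0,-0.16,1,0,0.02,0,-0.16,1,0,0,0,0]'
python3 - <<'E'
from h import *
T=cam("top");save(T,"top3.png");S=cam("side");save(S,"side3.png");st()
E
```

```text
time: 24.62
tool_pos: [0.5666, 0.3166, 0.2073]
tool_rot: [-3.118, 0.012, 0.029]
contact_force: [-0.2, -1.2, 0.9]
opening: 0.0917
t 24.73 pos [0.5667 0.3147 0.2075] rot [-3.119  0.012  0.029] F [-0.3 -0.5  0.3] op 0.0916
```

View pics/top3.png

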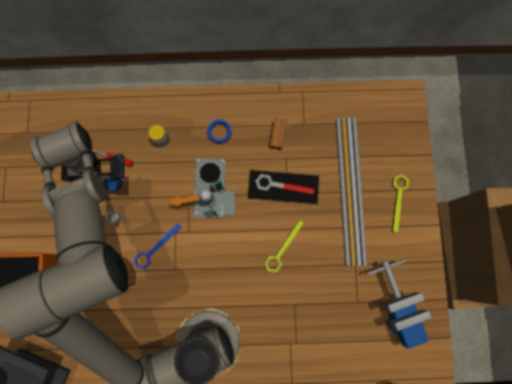

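View pics/side3.png

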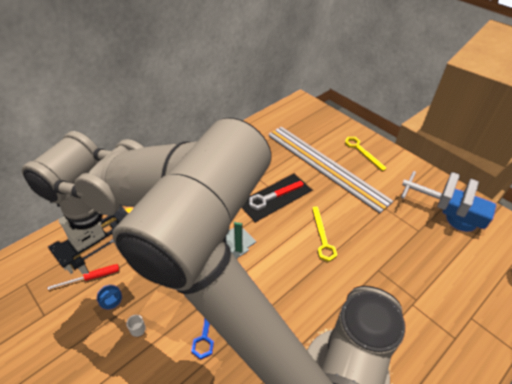

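```bash
python3 -m creep '[1,0.006,0.031,-0.04,-0.03,1,0,0,-0.05,0,1,0,0,-0.03,0,1,0,0,0,0]'; python3 look.py c1 .572 .346 .02 35
```

```text
time: 25.22
tool_pos: [0.5757, 0.3394, 0.0868]
tool_rot: [-3.119, 0.008, 0.001]
contact_force: [-0.0, 0.4, 0.4]
opening: 0.0917
top origin 76 148 scale 5.685714285714286
side origin 73 260 scale 5.685714285714286
t 25.32 pos [0.5774 0.3405 0.0901] rot [-3.116e+00  3.000e-03  0.000e+00] F [-0.2 -0.6  1. ] op 0.0917
```

View pics/c1.png

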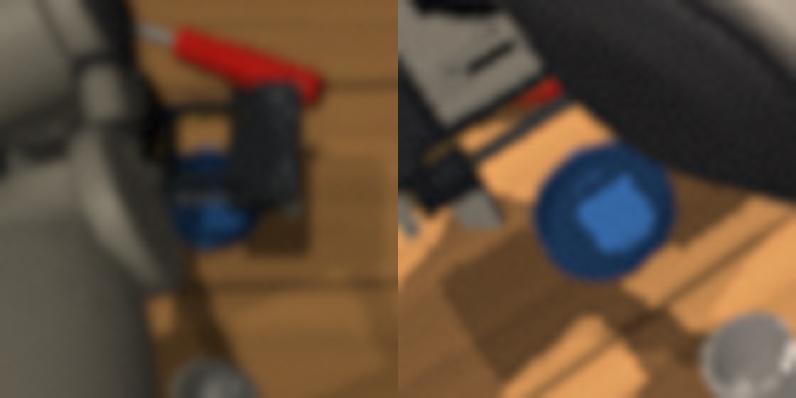

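```bash
python3 -m creep '[1,-0.004,0.0055,-0.025,0,1,0,0,-0.018,0,1,0,0,-0.008,0,1,0,0,0,0]'
```

```text
time: 25.82
tool_pos: [0.5781, 0.3457, 0.0452]
tool_rot: [-3.112, -0.009, 0.0]
contact_force: [0.3, 0.1, 0.7]
opening: 0.092
```

```bash
python3 -m creep '[1,-0.006,0,-0.006,0,1,0,0,-0.003,0,1,0,0,0,0,0,0,0,0,0,0,0,0,0,0,0,0,0,0,0,0,0,0,0,0,0,0,0,0,0]' 20
```

```text
time: 26.82
tool_pos: [0.5728, 0.3461, 0.0377]
tool_rot: [-3.11, -0.012, 0.0]
contact_force: [-0.9, 0.1, -0.6]
opening: 0.0651
```

```bash
python3 -m creep '[0,0,0,0.03,0,0,0,0,0.05,0,0,0,0,0.03,0,0,0.005,-0.06,0,0,0,0.005,-0.06,0,0,0,0.005,-0.06,0,0,0,0.005,-0.06,0,0,0,0.005,-0.06,0,0,0,0,-0.055,0,0,0,0,0,0,0]' 30; python3 look.py c2 .6 0 .1 50
```

```text
time: 28.08
tool_pos: [0.5955, -0.0193, 0.1495]
tool_rot: [-3.112, -0.012, 0.003]
contact_force: [-0.3, 0.7, -0.8]
opening: 0.0651
top origin 153 118 scale 3.98
side origin 148 159 scale 3.98
t 28.18 pos [ 0.5954 -0.0156  0.1496] rot [-3.111 -0.012  0.007] F [-0. -0. -1.] op 0.065
```

View pics/c2.png

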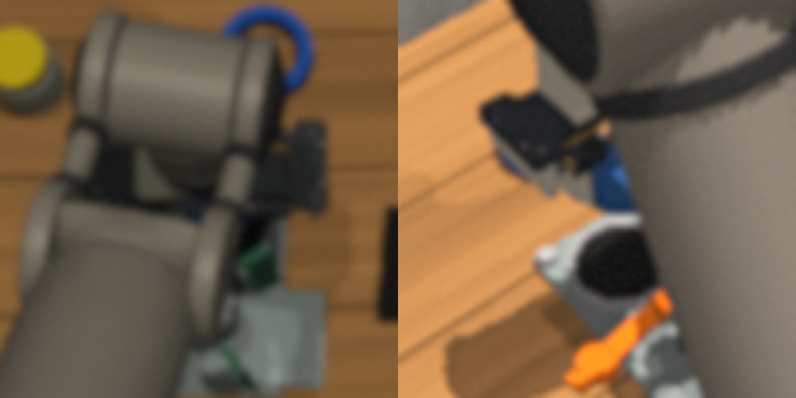

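```bash
python3 -m creep '[0,0.004,0,-0.03,0.08,0,0,0,-0.03,0,0,0,0,-0.02,0,0,0,0,0,0]'
```

```text
time: 28.68
tool_pos: [0.5995, -0.0079, 0.068]
tool_rot: [-3.109, -0.013, 0.098]
contact_force: [0.6, -0.3, -1.1]
opening: 0.0654
```

```bash
python3 -m creep '[0,0.003,-0.007,-0.006,0,0,0,0,-0.006,0,0,0,0,-0.005,0,0,0,0,0,0]'
```

```text
time: 29.18
tool_pos: [0.6042, -0.0138, 0.0525]
tool_rot: [-3.11, -0.017, 0.1]
contact_force: [0.2, -0.5, -0.5]
opening: 0.0653
```

```bash
python3 -m creep '[0,0,0,-0.003,0,0,0,0,-0.003,0,0,0,0,0,0]'
```

```text
time: 29.55
tool_pos: [0.6044, -0.0139, 0.0466]
tool_rot: [-3.11, -0.018, 0.1]
contact_force: [0.4, 0.3, -0.6]
opening: 0.0652
```

```bash
python3 -m creep '[0,0,0,-0.002,0,0,0,0,0,0]'
```

```text
time: 29.8
tool_pos: [0.6049, -0.014, 0.0458]
tool_rot: [-3.111, -0.019, 0.1]
contact_force: [0.6, -0.3, -1.5]
opening: 0.065
```

```bash
python3 -m creep '[0,0,0,-0.001,0,0.85,0,0,0,0,0.85,0,0,0,0,0.85,0,0,0,0,0.85,0,0,0.03,0,0.85,0,0,0.05,0,1,0,0,0.05,0,1,0,0.06,0.02,-0.05,1,-0.02,0.06,0,-0.05,1,-0.02,0.06,0,0]'; python3 look.py c3 .6 0 .05 45
```

```text
time: 31.05
tool_pos: [0.5654, 0.1638, 0.1986]
tool_rot: [-3.109, -0.021, -0.013]
contact_force: [1.0, -0.5, 0.5]
opening: 0.0918
top origin 160 126 scale 4.4222222222222225
side origin 155 174 scale 4.4222222222222225
t 31.15 pos [0.5636 0.1678 0.1986] rot [-3.107 -0.02  -0.005] F [ 0.4 -0.4  0. ] op 0.092
```

View pics/c3.png

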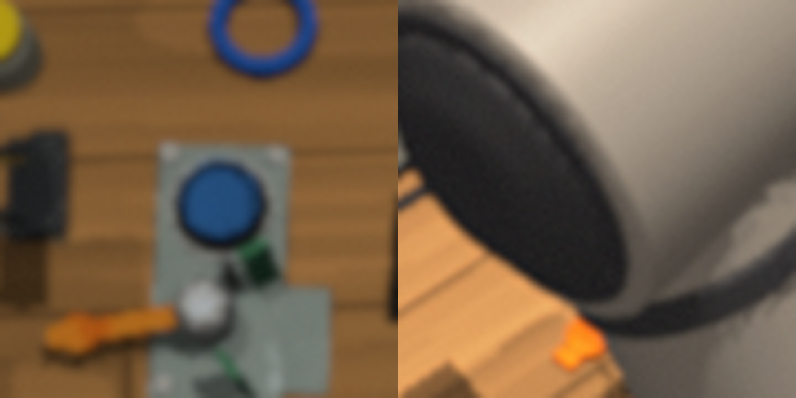

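```bash
python3 look.py c4 .44 .345 .03 20
python3 - <<'E'
from h import *
T=cam("top");S=cam("side")
a=(113.3,217);b=(135,323.8)
print(two(T,a,S,b),onplane(T,[a],.046),onplane(S,[b],.046))
E
```

```text
top origin 90 198 scale 9.95
side origin 112 308 scale 9.95
t 31.25 pos [0.5654 0.1634 0.1983] rot [-3.109 -0.02  -0.008] F [ 0.6 -0.9  0.1] op 0.0917
(array([0.44641198, 0.33393241, 0.02886493]), np.float64(0.0012361080108242977)) [[0.44470748 0.32853718 0.046     ]] [[0.43677611 0.33497155 0.046     ]]
```

View pics/c4.png

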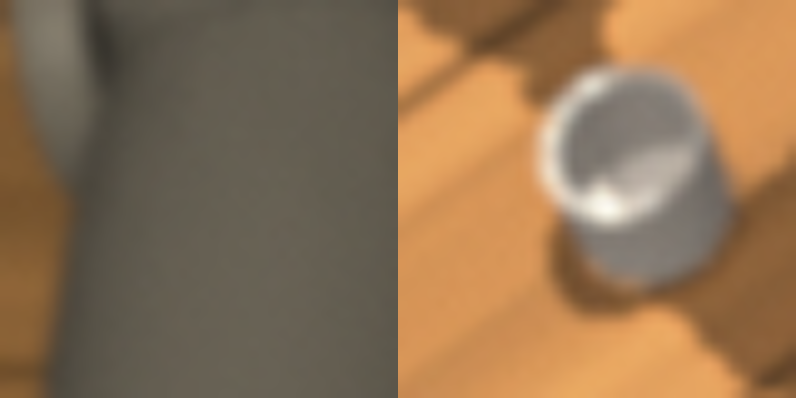

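Run:
```python
from h import *
T=cam("top");S=cam("side")
a=(112.6,216.9);b=(134.4,322.3)
print(two(T,a,S,b),onplane(T,[a],.046),onplane(S,[b],.046))
```

```text
(array([0.44590304, 0.33353825, 0.03807738]), np.float64(0.0006378210748083712)) [[0.44513624 0.33105599 0.046     ]] [[0.44138272 0.33400529 0.046     ]]
```

```bash
python3 -m creep '[1,-0.04,0.055,0,0,1,-0.04,0.055,0,0,1,-0.04,0.055,-0.02,0,1,0,0,-0.04,0,1,0,0,-0.03,0,1,0,0,0,0]'; python3 look.py c5 .44 .335 .03 40
```

```text
time: 32.2
tool_pos: [0.4559, 0.3129, 0.1082]
tool_rot: [-3.108, -0.023, -0.027]
contact_force: [-0.5, -0.1, -0.3]
opening: 0.0919
top origin 72 178 scale 4.975
side origin 95 285 scale 4.975
t 32.3 pos [0.4575 0.3136 0.1107] rot [-3.106 -0.028 -0.028] F [ 0.8 -0.3 -0.4] op 0.0918
```

View pics/c5.png

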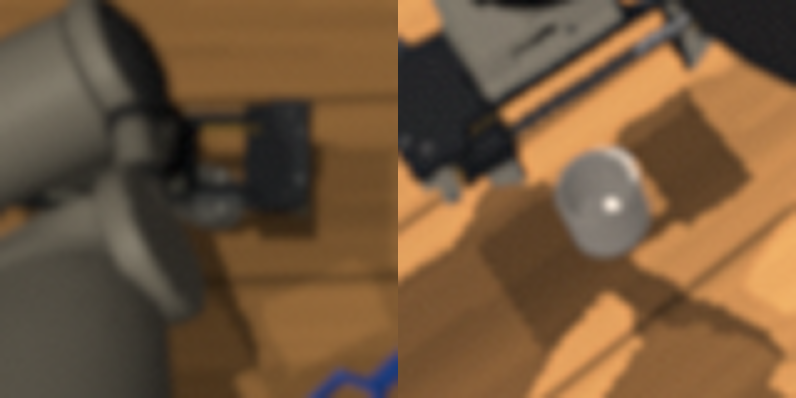

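```bash
python3 -m creep '[1,-0.0165,0.0185,0,0,1,0,0,-0.02,0,1,0,0,-0.018,0,1,0,0,0,0]'
```

```text
time: 32.8
tool_pos: [0.4467, 0.3325, 0.0791]
tool_rot: [-3.099, -0.039, -0.033]
contact_force: [1.1, 0.3, 0.1]
opening: 0.092
```

```bash
python3 -m creep '[1,-0.006,0,-0.012,0.03,1,0,0,-0.01,0,1,0,0,-0.003,0,1,0,0,0,0]'; python3 look.py c6 .44 .335 .03 30
```

```text
time: 33.3
tool_pos: [0.4423, 0.3326, 0.0554]
tool_rot: [-3.097, -0.043, -0.002]
contact_force: [-0.7, 0.4, 1.6]
opening: 0.0917
top origin 82 188 scale 6.633333333333334
side origin 105 295 scale 6.633333333333334
t 33.4 pos [0.4425 0.3327 0.0557] rot [-3.097e+00 -4.400e-02 -2.000e-03] F [-0.   0.7 -0.8] op 0.0917
```

View pics/c6.png

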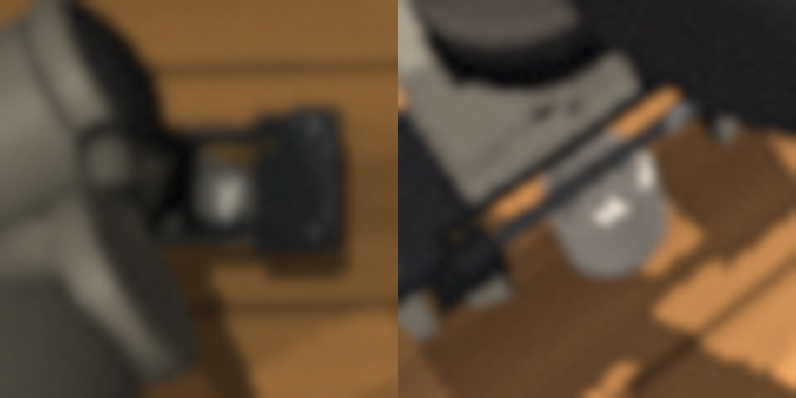

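```bash
python3 -m creep '[1,0,0,-0.004,0,1,0,0,0,0,0,0,0,0,0,0,0,0,0,0,0,0,0,0,0,0,0,0,0,0,0,0,0,0,0,0,0,0,0,0,0,0,0,0,0]' 25
```

```text
time: 34.52
tool_pos: [0.4429, 0.333, 0.052]
tool_rot: [-3.096, -0.045, -0.002]
contact_force: [0.1, -0.4, -0.1]
opening: 0.0418
```

```bash
python3 -m creep '[0,0,0,0.03,0,0,0,0,0.05,0,0,0,0,0.04,0,0,0.025,-0.055,0,0,0,0.025,-0.055,0,0,0,0.025,-0.055,0,0,0,0.025,-0.055,0,0,0,0.025,-0.055,0,0.04,0,0.025,-0.055,0,0.04,0,0,0,0,0]'; python3 look.py c7 .6 0 .1 50
```

```text
time: 35.78
tool_pos: [0.5943, -0.0077, 0.1748]
tool_rot: [-3.098, -0.045, 0.084]
contact_force: [-0.1, 0.1, -0.9]
opening: 0.0414
top origin 153 118 scale 3.98
side origin 148 159 scale 3.98
t 35.88 pos [ 0.5927 -0.0039  0.1747] rot [-3.096 -0.043  0.087] F [-0.5  1.5 -0.9] op 0.0421
```

View pics/c7.png

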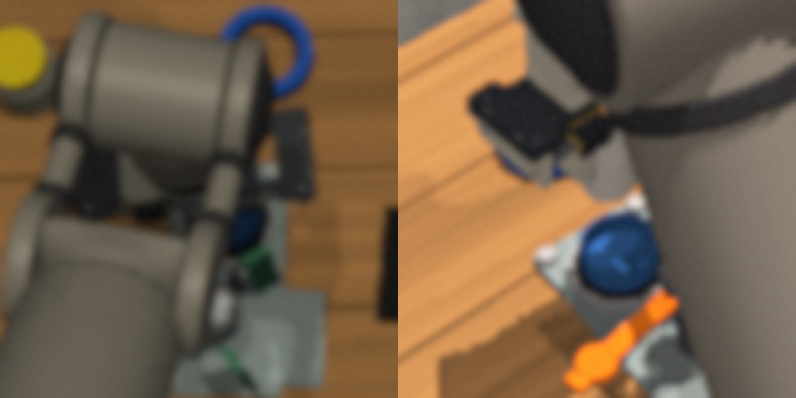

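```bash
python3 -m creep '[0,0.008,-0.01,-0.03,0,0,0,0,-0.03,0,0,0,0,0,0]'
```

```text
time: 36.25
tool_pos: [0.5993, -0.009, 0.1141]
tool_rot: [-3.095, -0.043, 0.092]
contact_force: [0.5, 0.0, -0.2]
opening: 0.0418
```

```bash
python3 -m creep '[0,0.003,-0.005,-0.012,0,0,0,0,-0.006,0,0,0,0,0,0]'; python3 look.py c8 .6 0 .05 30
```

```text
time: 36.62
tool_pos: [0.6033, -0.0124, 0.0978]
tool_rot: [-3.096, -0.047, 0.095]
contact_force: [0.2, -0.7, -1.1]
opening: 0.042
top origin 175 141 scale 6.633333333333334
side origin 170 189 scale 6.633333333333334
t 36.73 pos [ 0.6036 -0.0126  0.0983] rot [-3.096 -0.047  0.095] F [ 0.4  0.1 -0.9] op 0.0422
```

View pics/c8.png

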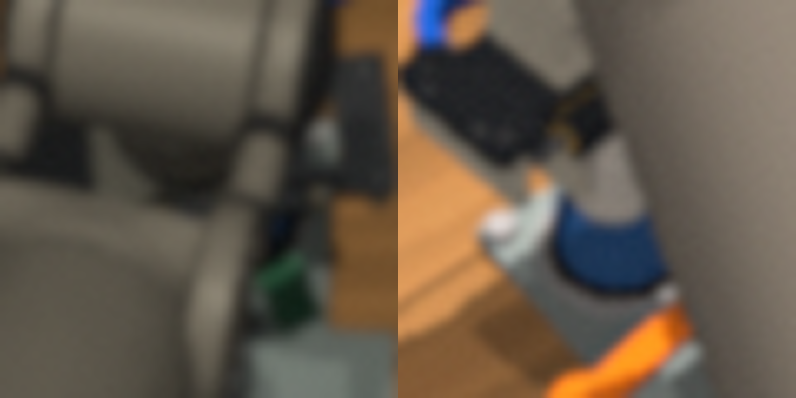

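```bash
python3 -m creep '[0,0.0005,-0.001,-0.012,0,0,0,0,-0.01,0,0,0,0,-0.006,0,0,0,0,0,0]'; python3 look.py c9 .6 0 .05 30
```

```text
time: 37.22
tool_pos: [0.604, -0.0138, 0.0684]
tool_rot: [-3.096, -0.047, 0.094]
contact_force: [-0.4, -0.6, -0.9]
opening: 0.0414
top origin 175 141 scale 6.633333333333334
side origin 170 189 scale 6.633333333333334
t 37.33 pos [ 0.6044 -0.0139  0.0691] rot [-3.096 -0.049  0.094] F [-0.3 -0.7 -1.1] op 0.0418
```

View pics/c9.png

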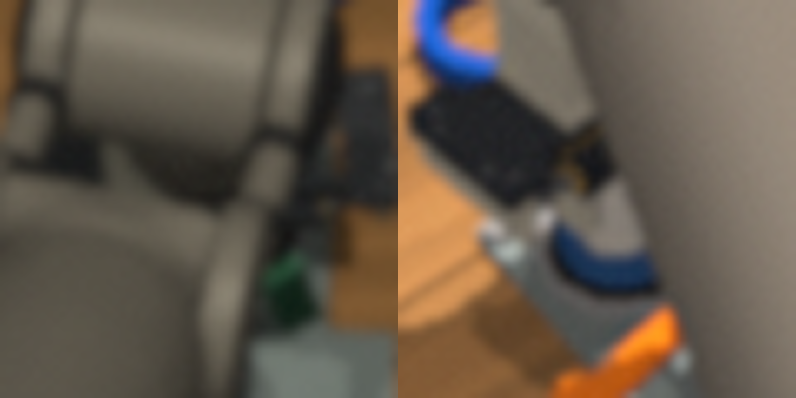

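Cup c is inside a, no contact. Lower 4–5 mm, release, and retreat.

```bash
python3 -m creep '[0,0,0,-0.003,0,0,0,0,-0.002,0,0,0,0,0,0]';  python3 -m creep '[0.62,0,0,0,0,0.62,0,0,0,0,0.62,0,0,0,0,0.62,0,0,0,0,0.62,0,0,0.04,0,0.8,0,0,0.05,0,1,0,0,0.05,0,1,-0.01,-0.04,0.02,0.12,1,-0.02,-0.06,0,0.16,1,-0.02,-0.06,0,0.16,1,-0.02,-0.06,0,0.16,1,-0.01,-0.06,0,0.16]'; python3 look.py c10 .6 0 .05 35
```

```text
time: 37.7
tool_pos: [0.6049, -0.0139, 0.0645]
tool_rot: [-3.097, -0.05, 0.094]
contact_force: [0.3, 0.2, -0.1]
opening: 0.0416
time: 39.2
tool_pos: [0.5232, -0.2939, 0.2315]
tool_rot: [-3.102, -0.052, 0.886]
contact_force: [1.8, 0.3, 0.9]
opening: 0.0921
top origin 170 136 scale 5.685714285714286
side origin 165 184 scale 5.685714285714286
t 39.3 pos [ 0.5225 -0.2982  0.2307] rot [-3.103 -0.05   0.879] F [-0.   0.2 -0.2] op 0.0914
```

View pics/c10.png

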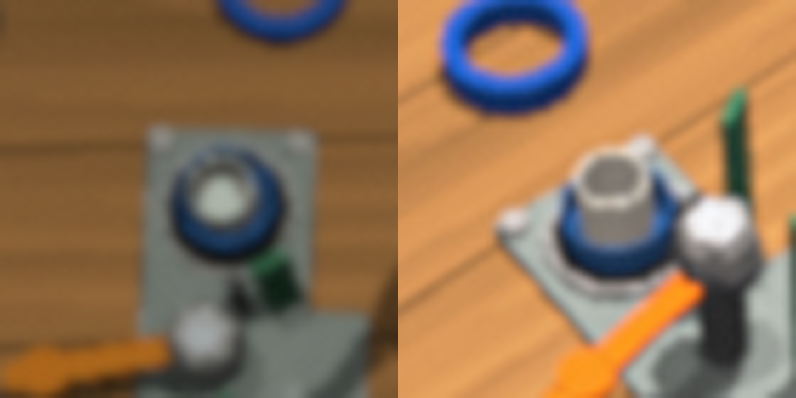

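```bash
python3 look.py c11 .54 -.28 .05 50
python3 - <<'E'
from h import *
T=cam("top");S=cam("side")
for c,b in((T,(150,150,240,240)),(S,(150,180,240,290))):
    m=mask(c,(5,190,100),(19,255,255),b); print(comps(m))
    ys,xs=np.nonzero(m);C=[.5017,-.0116] if c is S else [.505,-.008]
    w=onplane(c,np.c_[xs,ys],.092)[:,:2]-C
    r=np.hypot(*w.T);a=np.arctan2(w[:,1],w[:,0]);k=(r>.04)&(r<.13);print(np.median(a[k]))
for c,b in((T,(240,150,330,220)),(S,(240,150,330,220))):
    q=comps(mask(c,(0,190,100),(4,255,255),b));print(q)
E
```

```text
top origin 233 135 scale 3.98
side origin 226 137 scale 3.98
t 39.4 pos [ 0.5237 -0.2932  0.2307] rot [-3.101 -0.052  0.877] F [0.3 0.9 0.2] op 0.0916
[(np.int32(170), array([183.08, 199.88]), array([171, 196,  28,  10], dtype=int32))]
1.7365242849672704
[(np.int32(188), array([202.63, 245.64]), array([191, 233,  28,  25], dtype=int32))]
1.7339277313784052
[(np.int32(15), array([302.73, 189.47]), array([300, 187,   6,   5], dtype=int32))]
[(np.int32(36), array([299.31, 183.86]), array([297, 181,   6,   7], dtype=int32))]
```

View pics/c11.png

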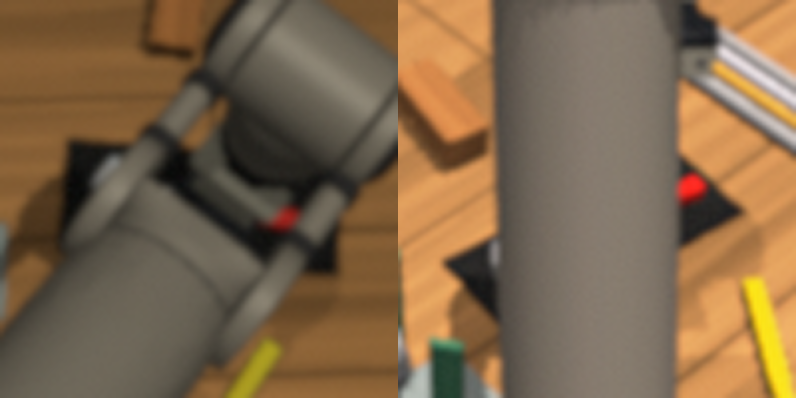

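Run:
```python
from h import *
for n in("top3","side3","top0","side0"):
    im=cv2.imread(f"pics/{n}.png");m=cv2.inRange(cv2.cvtColor(im,cv2.COLOR_BGR2HSV),(0,190,100),(4,255,255));m[:, :240]=0;m[:,330:]=0;m[:150]=0;m[220:]=0
    print(n,comps(m))
```

```text
top3 [(np.int32(162), array([298.91, 188.42]), array([285, 184,  29,  10], dtype=int32))]
side3 [(np.int32(177), array([288.95, 187.92]), array([275, 181,  28,  16], dtype=int32))]
top0 [(np.int32(161), array([296.48, 189.12]), array([282, 184,  30,  11], dtype=int32))]
side0 [(np.int32(181), array([287.59, 189.49]), array([274, 182,  28,  16], dtype=int32))]
```

```bash
python3 -m creep '[0.5,0.008,-0.005,-0.02,0.16,0.5,0.008,-0.005,-0.04,0.16,0.5,0,0,-0.05,0.15,0.5,0,0,-0.03,0,0.5,0,0,-0.02,0,0.5,0,0,0,0]'
```

```text
time: 40.25
tool_pos: [0.5448, -0.29, 0.069]
tool_rot: [-3.105, -0.054, 1.376]
contact_force: [-0.7, 0.3, 0.8]
opening: 0.0461
```

```bash
python3 -m creep '[0.5,-0.005,-0.0135,-0.012,-0.025,0.5,0,0,-0.012,0,0.5,0,0,-0.006,0,0.5,0,0,0,0]'
```

```text
time: 40.75
tool_pos: [0.5411, -0.3041, 0.0399]
tool_rot: [-3.109, -0.052, 1.351]
contact_force: [0.3, -0.3, -0.4]
opening: 0.046
```

```bash
python3 -m creep '[0.5,0,0.0005,-0.006,0,0.5,0,0,-0.004,0,0.5,0,0,0,0,0,0,0,0,0,0,0,0,0,0,0,0,0,0,0,0,0,0,0,0,0,0,0,0,0]' 60
```

```text
time: 41.75
tool_pos: [0.5415, -0.3038, 0.0303]
tool_rot: [-3.11, -0.051, 1.351]
contact_force: [-0.2, -0.3, -0.9]
opening: 0.0174
```

```bash
python3 -m creep '[0,0,0,0.03,0,0,0,0,0.05,0,0,0,0,0.05,0,0,0,0,0.045,0,0,-0.005,0.05,0,0.09,0,-0.006,0.05,0,0.1,0,-0.006,0.05,0,0.1,0,-0.006,0.05,0,0.09,0,0,0,-0.01,0,0,0,0,0,0]'
python3 - <<'E'
from h import *
st()
E
```

```text
time: 43.0
tool_pos: [0.514, -0.097, 0.1949]
tool_rot: [-3.103, -0.054, 1.741]
contact_force: [0.9, -0.1, -3.0]
opening: 0.0174
t 43.0 pos [ 0.514  -0.097   0.1949] rot [-3.103 -0.054  1.741] F [ 0.9 -0.1 -3. ] op 0.0174
```

```bash
python3 -m creep '[0,0.003,-0.005,-0.02,0,0,0,0,-0.02,0,0,0,0,-0.008,0,0,0,0,0,0]'; python3 z.py w13 side 190 190 250 250 10;python3 - <<'E'
from h import *
st()
E
```

```text
time: 43.5
tool_pos: [0.5181, -0.106, 0.1459]
tool_rot: [-3.104, -0.054, 1.734]
contact_force: [0.1, 0.9, -2.1]
opening: 0.0175
t 43.55 pos [ 0.5183 -0.106   0.1463] rot [-3.105 -0.053  1.735] F [-0.2  1.1 -2.4] op 0.0177
```

View pics/w13.png

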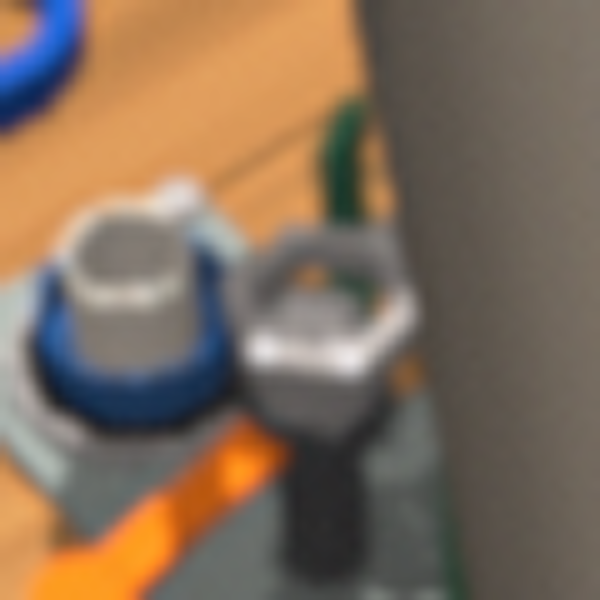

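```bash
python3 -m creep '[0,-0.001,0.0025,-0.003,0,0,0,0,-0.004,0,0,0,0,-0.003,0,0,0,0,0,0]'; python3 z.py w14 side 190 190 250 250 10
```

```text
time: 44.05
tool_pos: [0.5184, -0.103, 0.1379]
tool_rot: [-3.109, -0.053, 1.734]
contact_force: [0.7, 3.5, -1.5]
opening: 0.017
```

View pics/w14.png

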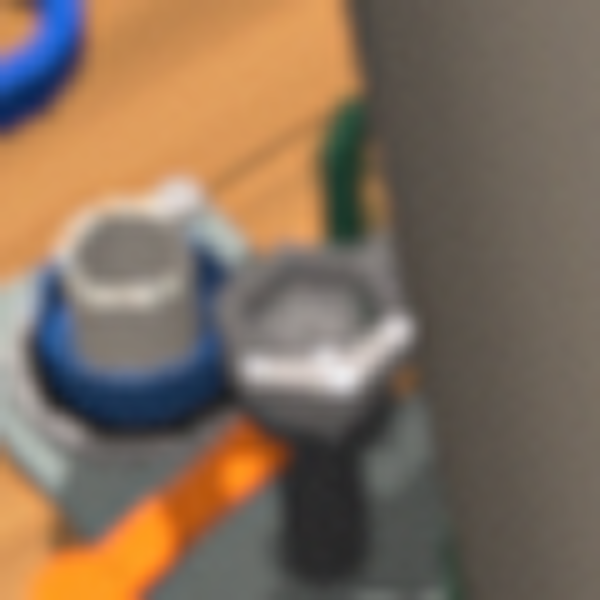

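```bash
python3 -m creep '[0,-0.001,0.0015,-0.002,0,0,0,0,-0.005,0,0,0,0,-0.005,0,0,0,0,-0.004,0,0,0,0,0,0]'
```

```text
time: 44.72
tool_pos: [0.5176, -0.1022, 0.1214]
tool_rot: [-3.11, -0.051, 1.734]
contact_force: [-0.9, 1.1, 2.5]
opening: 0.0172
```

```bash
python3 arc.py 1.734 0.634 11
```

```text
[-0.0092 -0.0011] -0.1
[-0.0093 -0.0001] -0.1
[-0.0093  0.0008] -0.1
[-0.0091  0.0017] -0.1
[-0.0089  0.0026] -0.1
[-0.0086  0.0035] -0.1
[-0.0082  0.0043] -0.1
[-0.0077  0.0051] -0.1
[-0.0072  0.0059] -0.1
[-0.0066  0.0066] -0.1
[-0.0059  0.0072] -0.1
```

```bash
python3 -m creep '[0,-0.0092,-0.0011,0.001,-0.1,0,-0.0093,0,0,-0.1,0,-0.0093,0.0008,0,-0.1,0,-0.0091,0.0017,0,-0.1,0,-0.0089,0.0026,0,-0.1,0,0,0,0,0]'
```

```text
time: 45.48
tool_pos: [0.4715, -0.0973, 0.1225]
tool_rot: [-3.112, -0.051, 1.224]
contact_force: [-2.6, 2.1, -1.3]
opening: 0.0173
```

```bash
python3 -m creep '[0,-0.0086,0.0035,0,-0.1,0,-0.0082,0.0043,0,-0.1,0,-0.0077,0.0051,0,-0.1,0,-0.0072,0.0059,0,-0.1,0,-0.0066,0.0064,0,-0.1,0,-0.004,0.0045,0,-0.06,0,0,0,0,0]'; python3 look.py w15 .52 0 .1 40;python3 - <<'E'
from h import *
S=cam("side");m=mask(S,(5,190,120),(19,255,255),(150,200,225,270));print(comps(m))
ys,xs=np.nonzero(m);w=onplane(S,np.c_[xs,ys],.092)[:,:2]-[.5017,-.0116]
r=np.hypot(*w.T);a=np.arctan2(w[:,1],w[:,0]);k=(r>.04)&(r<.13);print(np.median(a[k]),r.max())
E
```

```text
time: 46.35
tool_pos: [0.4295, -0.0681, 0.1226]
tool_rot: [-3.114, -0.048, 0.671]
contact_force: [-2.7, 2.8, -0.2]
opening: 0.0172
top origin 163 150 scale 4.975
side origin 174 184 scale 4.975
t 46.45 pos [ 0.4295 -0.0681  0.1225] rot [-3.113 -0.048  0.671] F [-2.5  2.   0.2] op 0.0174
[(np.int32(165), array([193.88, 229.82]), array([179, 227,  33,   8], dtype=int32))]
0.9369712845964955 0.1276296417927204
```

View pics/w15.png

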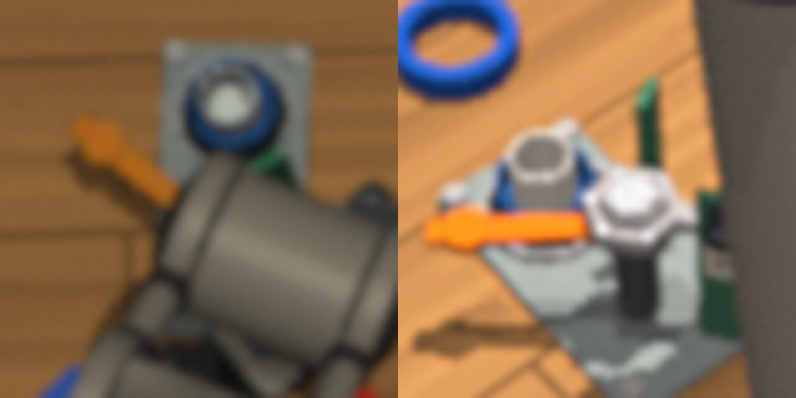

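```bash
python3 -m creep '[0,0.003,-0.003,0.004,0.05,0,0,0,0.02,0,0,0,0,0.02,0,0,0,0,0,0]';python3 - <<'E'
from h import *
T=cam("top");S=cam("side");
for c,b,C in((T,(150,140,225,230),[.505,-.008]),(S,(150,200,225,270),[.5017,-.0116])):
    m=mask(c,(5,190,100),(19,255,255),b)
    ys,xs=np.nonzero(m);w=onplane(c,np.c_[xs,ys],.094)[:,:2]-C
    r=np.hypot(*w.T);a=np.arctan2(w[:,1],w[:,0])
    for lo,hi in((.04,.08),(.08,.13)):
        k=(r>lo)&(r<hi);print(k.sum(),a[k].min().round(3),np.median(a[k]).round(3),a[k].max().round(3))
E
python3 arc.py 0.721 1.92 8
```

```text
time: 47.0
tool_pos: [0.4339, -0.0729, 0.1663]
tool_rot: [-3.114, -0.047, 0.724]
contact_force: [-0.5, 0.6, -3.4]
opening: 0.0176
52 0.789 0.947 1.124
86 0.757 0.912 1.071
59 0.877 0.991 1.184
93 0.829 0.938 1.09
[ 0.0099 -0.0097] 0.15
[ 0.0113 -0.0081] 0.15
[ 0.0124 -0.0064] 0.15
[ 0.0132 -0.0044] 0.15
[ 0.0137 -0.0024] 0.15
[ 0.0139 -0.0004] 0.15
[0.0138 0.0017] 0.15
[0.0134 0.0038] 0.15
```

```bash
python3 -m creep '[0,0.01,-0.0097,0,0.152,0,0.0113,-0.0081,0,0.152,0,0.0124,-0.0064,0,0.152,0,0.0132,-0.0044,0,0.152,0,0.0137,-0.0024,0,0.152,0,0.014,-0.0004,0,0.152,0,0.0138,0.0017,0,0.152,0,0.0134,0.004,0,0.152,0,0,0,0,0]'
```

```text
time: 48.22
tool_pos: [0.5339, -0.0991, 0.153]
tool_rot: [-3.096, -0.049, 1.978]
contact_force: [-1.1, -0.5, -3.6]
opening: 0.0175
```

```bash
python3 -m creep '[0,0.002,0.002,0,-0.033,0,0,0,-0.008,0,0,0,0,0,0]'; python3 z.py w16 side 190 190 250 250 10
```

```text
time: 48.6
tool_pos: [0.5346, -0.0972, 0.1431]
tool_rot: [-3.094, -0.051, 1.936]
contact_force: [0.6, 0.2, -3.8]
opening: 0.0173
```

View pics/w16.png

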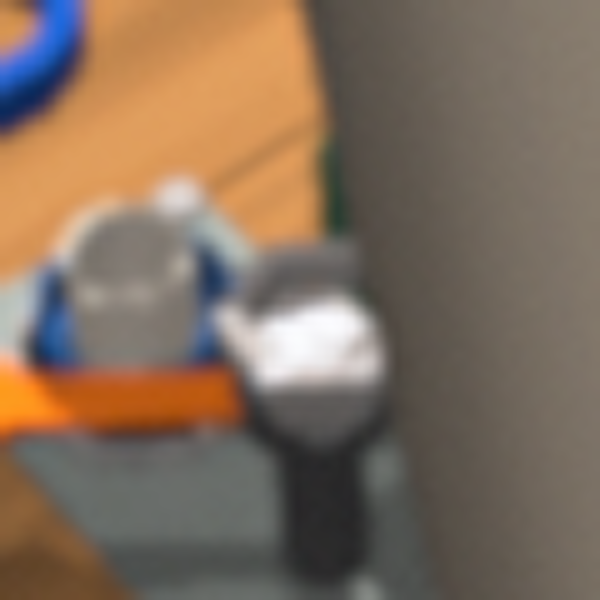

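```bash
python3 -m creep '[0,0.001,0,-0.005,0,0,0,0,-0.004,0,0,0,0,-0.003,0,0,0,0,0,0]'
```

```text
time: 49.15
tool_pos: [0.5358, -0.0972, 0.131]
tool_rot: [-3.095, -0.051, 1.935]
contact_force: [0.6, 0.2, -3.1]
opening: 0.0172
```

```bash
python3 -m creep '[0,0,0,-0.004,0,0,0,0,-0.004,0,0,0,0,-0.003,0,0,0,0,0,0]'; python3 z.py w17 side 190 190 250 250 10
```

```text
time: 49.65
tool_pos: [0.5361, -0.0971, 0.1208]
tool_rot: [-3.097, -0.05, 1.935]
contact_force: [-0.3, 0.7, 2.7]
opening: 0.0174
```

View pics/w17.png

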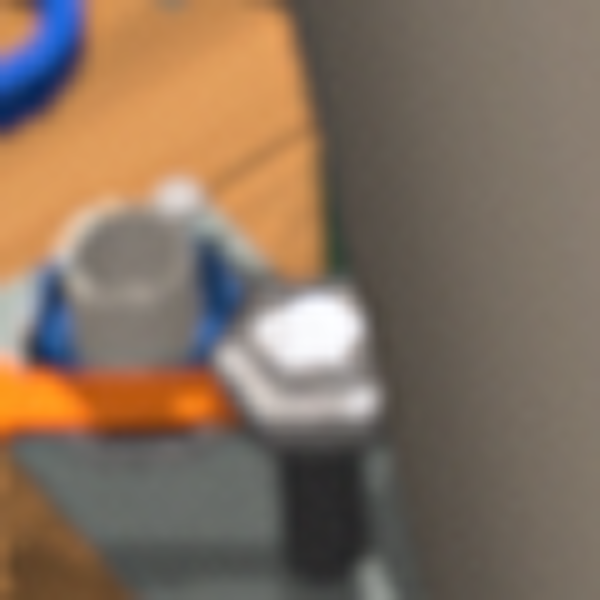

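Seated. Swing clockwise toward the stop.

```bash
python3 arc.py 1.935 0.735 12; python3 -m creep '[0,-0.0088,-0.0029,0.001,-0.1,0,-0.0091,-0.002,0,-0.1,0,-0.0092,-0.001,0,-0.1,0,-0.0093,0,0,-0.1,0,-0.0093,0.0008,0,-0.1,0,-0.0091,0.0017,0,-0.1,0,0,0,0,0]'
```

```text
[-0.0088 -0.0029] -0.1
[-0.0091 -0.002 ] -0.1
[-0.0092 -0.0011] -0.1
[-0.0093 -0.0001] -0.1
[-0.0093  0.0008] -0.1
[-0.0091  0.0017] -0.1
[-0.0089  0.0026] -0.1
[-0.0086  0.0035] -0.1
[-0.0082  0.0043] -0.1
[-0.0077  0.0051] -0.1
[-0.0072  0.0059] -0.1
[-0.0066  0.0066] -0.1
time: 50.58
tool_pos: [0.4808, -0.1, 0.1219]
tool_rot: [-3.1, -0.049, 1.323]
contact_force: [-2.9, 1.0, -0.4]
opening: 0.0172
```

```bash
python3 -m creep '[0,-0.0088,0.003,0,-0.1,0,-0.0084,0.0038,0,-0.1,0,-0.0079,0.0047,0,-0.1,0,0,0,0,0]';  python3 -m creep '[0,-0.004,0.0027,0,-0.05,0,-0.0037,0.0028,0,-0.05,0,0,0,0,0]'; python3 look.py w18 .54 0 .1 40
```

```text
time: 51.08
tool_pos: [0.4554, -0.0899, 0.1219]
tool_rot: [-3.1, -0.044, 1.029]
contact_force: [-2.9, 3.1, 1.8]
opening: 0.0172
time: 51.45
tool_pos: [0.4484, -0.0854, 0.1219]
tool_rot: [-3.101, -0.043, 0.939]
contact_force: [-3.4, 1.8, 0.7]
opening: 0.0172
top origin 163 145 scale 4.975
side origin 170 180 scale 4.975
t 51.55 pos [ 0.4484 -0.0854  0.1218] rot [-3.101 -0.043  0.938] F [-4.6  0.8  1.8] op 0.0174
```

View pics/w18.png

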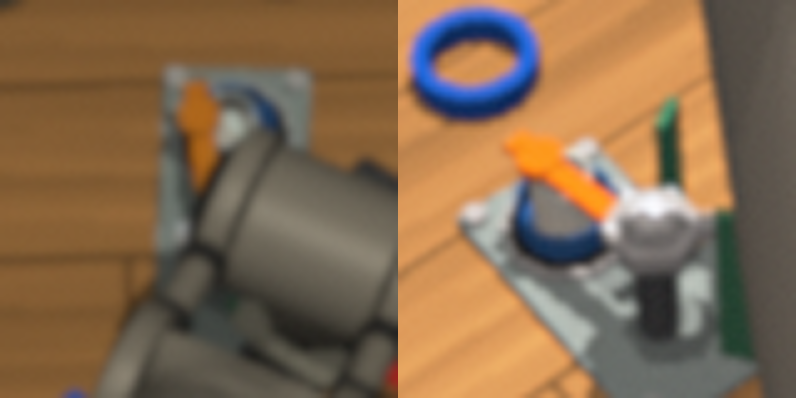

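```bash
python3 -m creep '[0,-0.0037,0.0028,0,-0.05,0,-0.0035,0.003,0,-0.05,0,0,0,0,0]';  python3 -m creep '[0,-0.0033,0.0032,0,-0.05,0,0,0,0,0]'
```

```text
time: 51.92
tool_pos: [0.4415, -0.0801, 0.1218]
tool_rot: [-3.101, -0.042, 0.843]
contact_force: [-4.2, 1.7, 1.4]
opening: 0.0174
time: 52.18
tool_pos: [0.4382, -0.0772, 0.1217]
tool_rot: [-3.1, -0.041, 0.797]
contact_force: [-4.9, 2.8, 2.1]
opening: 0.0173
```

```bash
python3 -m creep '[0,-0.0033,0.0034,0,-0.05,0,0,0,0,0]'
```

```text
time: 52.42
tool_pos: [0.4355, -0.0745, 0.1218]
tool_rot: [-3.101, -0.04, 0.751]
contact_force: [-5.3, 1.1, 2.1]
opening: 0.0174
```

```bash
python3 look.py w19 .54 0 .1 40;python3 - <<'E'
from h import *
T=cam("top");S=cam("side");
for c,b,C in((T,(150,140,225,200),[.505,-.008]),(S,(150,190,225,270),[.5017,-.0116])):
    m=mask(c,(5,190,100),(19,255,255),b)
    ys,xs=np.nonzero(m);w=onplane(c,np.c_[xs,ys],.094)[:,:2]-C
    r=np.hypot(*w.T);a=np.arctan2(w[:,1],w[:,0])
    for lo,hi in((.04,.08),(.08,.13)):
        k=(r>lo)&(r<hi);print(k.sum(),a[k].min().round(3),np.median(a[k]).round(3),a[k].max().round(3))
E
```

```text
top origin 163 145 scale 4.975
side origin 170 180 scale 4.975
t 52.52 pos [ 0.4354 -0.0744  0.1218] rot [-3.101 -0.04   0.751] F [-4.5  0.2  1. ] op 0.0172
16 -0.101 -0.004 0.118
48 -0.149 -0.043 0.067
42 -0.049 0.051 0.198
70 -0.135 0.006 0.14
```

View pics/w19.png

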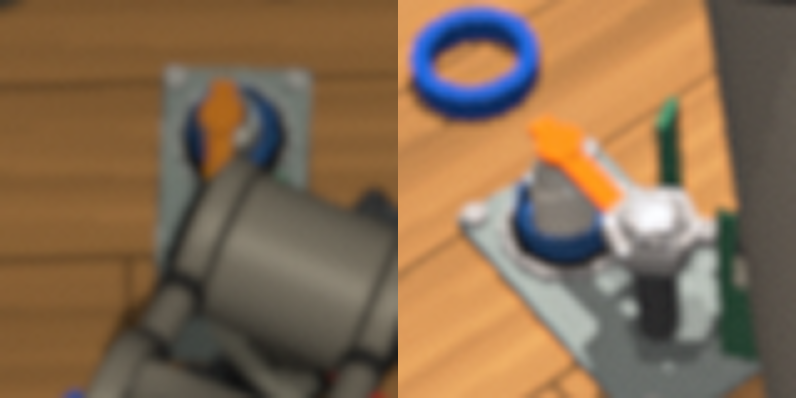

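```bash
python3 -m creep '[0,-0.003,0.0034,0,-0.045,0,0,0,0,0]'; python3 -m creep '[0,-0.003,0.0035,0,-0.045,0,0,0,0,0]'
```

```text
time: 52.88
tool_pos: [0.4337, -0.0727, 0.122]
tool_rot: [-3.104, -0.04, 0.711]
contact_force: [-4.4, 2.6, 1.5]
opening: 0.017
time: 53.12
tool_pos: [0.4322, -0.0711, 0.1223]
tool_rot: [-3.109, -0.039, 0.672]
contact_force: [-5.1, 2.0, 0.4]
opening: 0.0174
```

```bash
python3 -m creep '[0,-0.006,0.006,0,0,0,-0.006,0.006,0,0,0,0,0,0,0]'; python3 look.py w20 .54 0 .1 40;python3 - <<'E'
from h import *
T=cam("top");S=cam("side");
for c,b,C in((T,(150,140,225,200),[.505,-.008]),(S,(150,190,225,270),[.5017,-.0116])):
    m=mask(c,(5,190,100),(19,255,255),b)
    ys,xs=np.nonzero(m);w=onplane(c,np.c_[xs,ys],.094)[:,:2]-C
    r=np.hypot(*w.T);a=np.arctan2(w[:,1],w[:,0])
    for lo,hi in((.04,.08),(.08,.13)):
        k=(r>lo)&(r<hi);print(k.sum(),a[k].min().round(3),np.median(a[k]).round(3),a[k].max().round(3))
E
```

```text
time: 53.5
tool_pos: [0.4296, -0.0681, 0.1242]
tool_rot: [-3.137, -0.045, 0.677]
contact_force: [-4.8, 3.0, -4.1]
opening: 0.0174
top origin 163 145 scale 4.975
side origin 170 180 scale 4.975
t 53.6 pos [ 0.4294 -0.0679  0.1241] rot [-3.136 -0.045  0.677] F [-0.8 -6.4 -4.2] op 0.0171
41 -0.208 -0.004 0.127
46 -0.117 -0.039 0.07
42 -0.076 0.051 0.198
73 -0.135 0.005 0.14
```

View pics/w20.png

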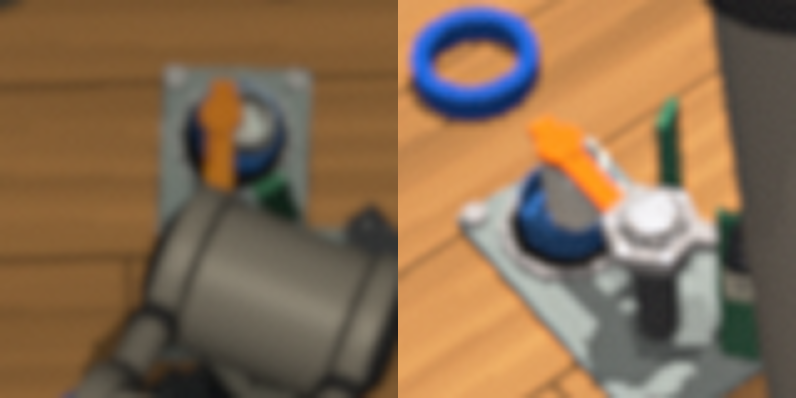

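```bash
python3 -m creep '[0,0.006,-0.006,-0.003,0.03,0,0,0,0,0]'; python3 z.py w21 side 170 180 250 260 7
```

```text
time: 53.95
tool_pos: [0.4325, -0.0715, 0.1213]
tool_rot: [-3.128, -0.043, 0.71]
contact_force: [-5.1, -0.1, 7.3]
opening: 0.0175
```

View pics/w21.png

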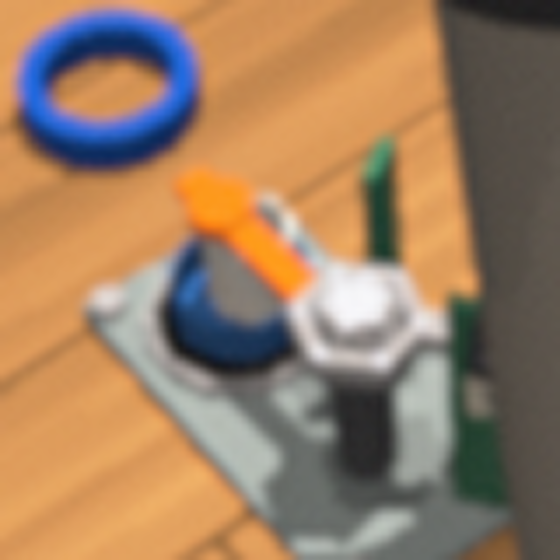

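```bash
python3 -m creep '[0,0.006,-0.006,0.002,0.08,0,0,0,0.01,0,0,0,0,0.03,0,0,0,0,0.035,0,0,0,0,0,0]'; python3 look.py w22 .58 0 .08 35
```

```text
time: 54.62
tool_pos: [0.4421, -0.069, 0.1946]
tool_rot: [-3.117, -0.06, 0.779]
contact_force: [-0.3, -0.6, -3.4]
opening: 0.0171
top origin 169 139 scale 5.685714285714286
side origin 168 182 scale 5.685714285714286
t 54.73 pos [ 0.4407 -0.0693  0.193 ] rot [-3.115 -0.057  0.78 ] F [ 0.3  0.1 -2.1] op 0.0172
```

View pics/w22.png

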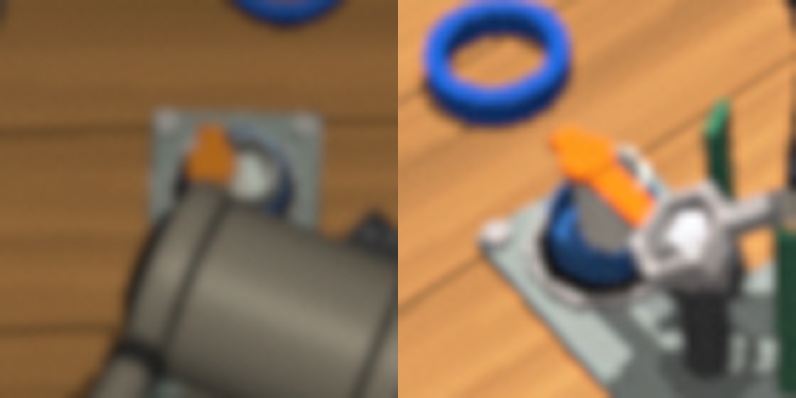

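```bash
python3 -m creep '[0,0,-0.04,0.01,0.1,0,0.02,-0.055,0,0.12,0,0.025,-0.055,0,0.12,0,0.025,-0.05,0,0.12,0,0.025,-0.03,-0.03,0.11,0,0,0,-0.05,0,0,0,0,-0.03,0,0,0,0,0,0]'
```

```text
time: 55.72
tool_pos: [0.5368, -0.2982, 0.086]
tool_rot: [-3.102, -0.073, 1.359]
contact_force: [1.6, 1.1, -1.0]
opening: 0.0175
```

```bash
python3 -m creep '[0,0.003,-0.004,-0.025,-0.01,0,0,0,-0.018,0,0,0,0,-0.006,0,0,0,0,0,0]'; python3 look.py w23 .54 -.25 .03 50
```

```text
time: 56.22
tool_pos: [0.5414, -0.3044, 0.0418]
tool_rot: [-3.108, -0.07, 1.349]
contact_force: [-1.4, 0.2, 0.6]
opening: 0.0171
top origin 224 136 scale 3.98
side origin 219 145 scale 3.98
t 56.33 pos [ 0.5415 -0.3044  0.042 ] rot [-3.108 -0.069  1.349] F [-1.1 -0.6 -0.4] op 0.0177
```

View pics/w23.png

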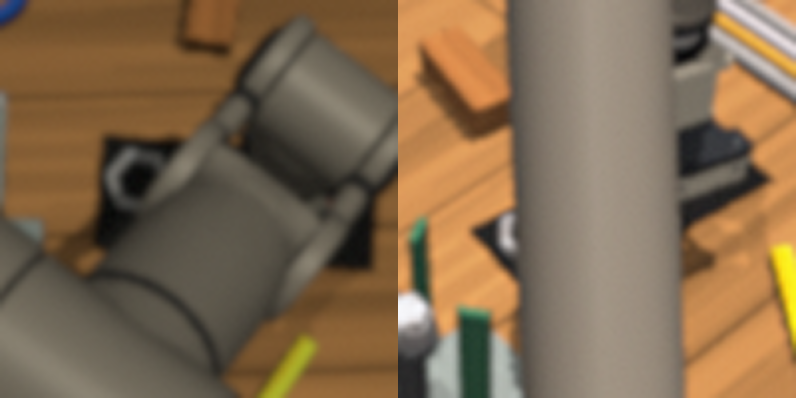

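```bash
python3 -m creep '[0,0,-0.004,-0.005,0,0,0,0,-0.004,0,0,0,0,-0.002,0,0,0,0,0,0]'
```

```text
time: 56.82
tool_pos: [0.5421, -0.3085, 0.0317]
tool_rot: [-3.11, -0.069, 1.349]
contact_force: [-1.5, 1.2, 2.0]
opening: 0.0173
```

```bash
python3 -m creep '[0,0,0,-0.002,0,0.35,0,0,0,0,0.35,0,0,0,0,0.35,0,0,0,0,0.35,0,0,0.04,0,0.35,0,0,0.05,0,0.35,0,0,0.05,0,0.35,-0.05,-0.05,0.03,0,0.35,-0.06,-0.05,0,0,0.35,-0.06,-0.05,0,0,0.35,-0.06,-0.05,0,0,0.35,0,0,0,0]' 20
python3 - <<'E'
from h import *
T=cam("top");save(T,"top5.png");S=cam("side");save(S,"side5.png");st()
E
python3 look.py w24 .58 0 .06 28
```

```text
time: 58.32
tool_pos: [0.3522, -0.4725, 0.1979]
tool_rot: [-3.113, -0.065, 1.353]
contact_force: [-0.2, 1.0, -0.3]
opening: 0.0322
t 58.42 pos [ 0.3551 -0.47    0.1978] rot [-3.114 -0.066  1.356] F [0.6 0.8 0.1] op 0.0322
top origin 176 148 scale 7.107142857142857
side origin 175 193 scale 7.107142857142857
t 58.52 pos [ 0.3565 -0.469   0.1978] rot [-3.114 -0.066  1.359] F [-0.3 -0.2 -0.6] op 0.0325
```

View pics/w24.png

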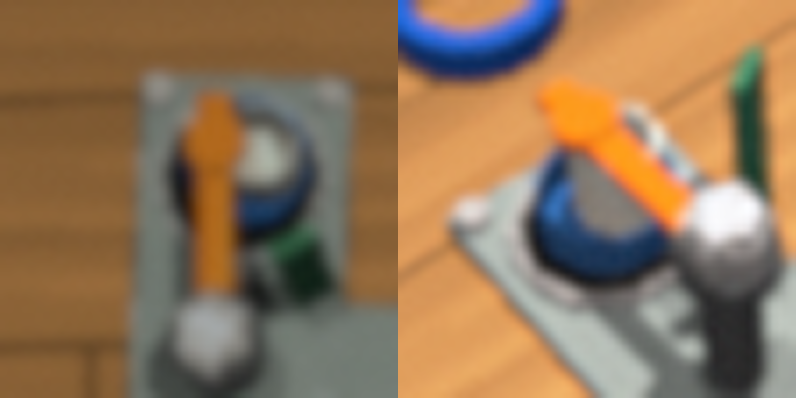

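View pics/top5.png

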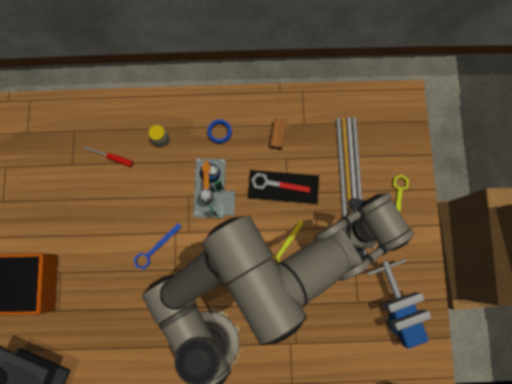

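```bash
python3 z.py z1 side 185 198 225 238 18; python3 z.py z2 top 195 155 230 190 18
python3 - <<'E'
import cv2,numpy as np
a=cv2.imread("pics/z1.png")[:560,:];b=cv2.imread("pics/z2.png")
a=cv2.resize(cv2.imread("pics/z1.png"),(400,400));b=cv2.resize(b,(400,400));cv2.imwrite("pics/z12.png",np.hstack([b,a]))
E
```

```text
(no output)
```

View pics/z12.png

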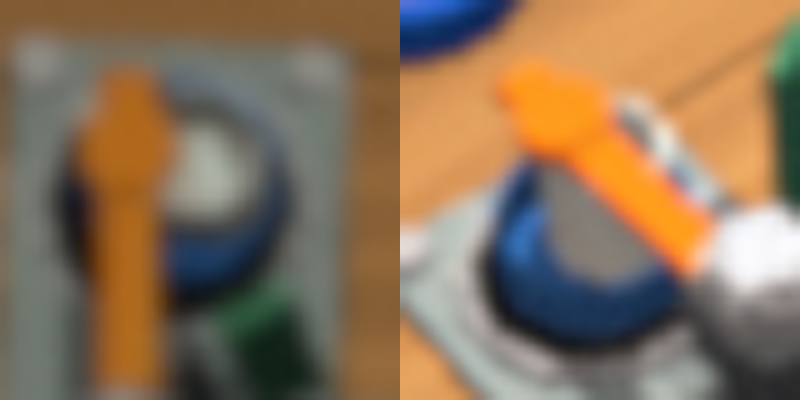

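Run:
```python
from h import *
T=cam("top");S=cam("side")
t=lambda x,y:(x/11.43-.5+195,y/11.43-.5+155)
s=lambda x,y:((x-400)/10-.5+185,y/10-.5+198)
print("rim right, near",onplane(T,[t(262,165),t(210,232)],.058))
print("floor ctr",onplane(T,[t(210,172)],.016))
# cup a edges top: right, bottom
print("a right,bottom rim",onplane(T,[t(290,190),t(175,292)],.034))
# project upright vertical left tangent for cup c at centers
d=np.array([-.68,-.73])
for c in[(.605,-.014),(.607,-.022)]:
    p=np.array(c)-.021*d
    q=proj(S,[[*p,.058],[*p,.034],[*p,.012]]); print(c,(q+.5-[185,198])*10+[400,0])
```

```text
rim right, near [[ 0.60552059 -0.04522427  0.058     ]
 [ 0.58452886 -0.02867413  0.058     ]]
floor ctr [[ 0.61370512 -0.02476746  0.016     ]]
a right,bottom rim [[ 0.6027929  -0.05193761  0.034     ]
 [ 0.57075861 -0.01498188  0.034     ]]
(0.605, -0.014) [[514.34500497 169.83933834]
 [521.1961727  216.97027758]
 [527.31397601 259.05302448]]
(0.607, -0.022) [[530.73730663 153.42253824]
 [537.33976356 200.60698362]
 [543.23604641 242.74155081]]
```

```bash
python3 z.py z3 top 240 160 330 215 8
python3 - <<'E'
from h import *
T=cam("top");S=cam("side")
a=comps(mask(T,(0,190,100),(4,255,255),(240,150,330,220)));b=comps(mask(S,(0,190,100),(4,255,255),(240,150,330,220)));print(a,b)
print(two(T,a[0][1],S,b[0][1]))
k=comps(mask(T,(0,0,0),(180,255,35),(250,170,275,195)),5);print(k)
r=onplane(T,[a[0][1]],.015)[0];m=np.array([.5444,-.2812]);
u=np.array([.219,.976])
E
```

```text
[(np.int32(161), array([294.71, 186.84]), array([281, 182,  29,  10], dtype=int32))] [(np.int32(70), array([276.93, 192.13]), array([271, 188,  12,  10], dtype=int32))]
(array([ 0.55559048, -0.32030978, -0.01970389]), np.float64(0.02216788834759355))
[(np.int32(16), array([252.31, 173.19]), array([251, 171,   5,   6], dtype=int32)), (np.int32(47), array([270.91, 175.53]), array([266, 173,   9,   7], dtype=int32)), (np.int32(38), array([259.61, 180.58]), array([256, 178,   8,   7], dtype=int32)), (np.int32(179), array([262.03, 190.64]), array([250, 182,  25,  13], dtype=int32))]
```

View pics/z3.png

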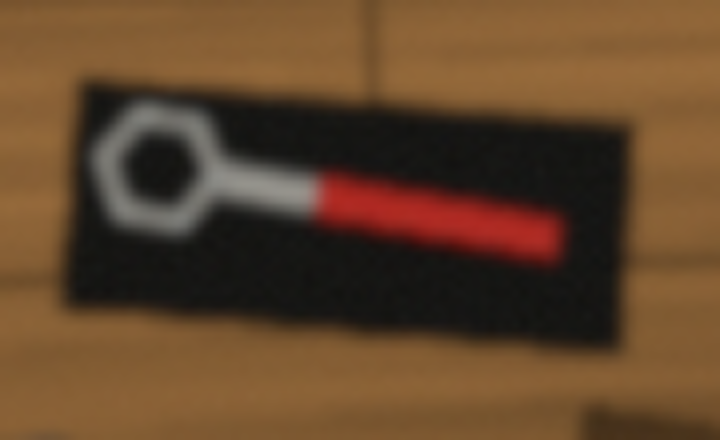

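View pics/side5.png

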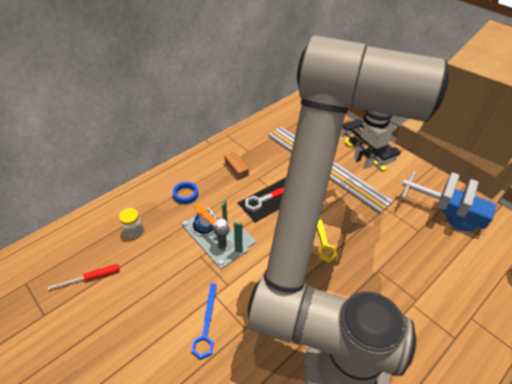

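Run:
```python
from h import *
T=cam("top");S=cam("side");
for n,c,b in(("T",T,(150,140,225,200)),("S",S,(150,190,225,270))):
    m=mask(c,(5,190,90),(19,255,255),b)
    if n=="T":
        h=onplane(T,[(205.2,194.1)],.121)[0][:2]
    else: h=onplane(S,[(221.4,222.4)],.121)[0][:2]
    ys,xs=np.nonzero(m);w=onplane(c,np.c_[xs,ys],.093)[:,:2]
    r=np.hypot(*(w-h).T);k=(r<.13)&(r>.03)
    v=cv2.fitLine(w[k].astype(np.float32),cv2.DIST_HUBER,0,1e-4,1e-4).ravel()
    c0=w[k].mean(0)-h
    print(n,k.sum(),"line",np.arctan(v[1]/v[0]),"from hex",np.arctan2(c0[1],c0[0]),h)
```

```text
T 115 line -0.040595256 from hex 0.023457685842442906 [ 0.50430627 -0.00807141]
S 129 line -0.020886037 from hex 0.03945840676880059 [ 0.49985857 -0.0099258 ]
```

Run:
```python
from h import *
print(workorder.hand_in()); st()
```

```text
the job is handed in; nothing more can be done
None
the job is handed in; nothing more can be done
```

I finished the job and handed it in at about 59 s; the hand-in reports no verdict, so what follows rests on my own last checks.

**What I did**
- I opened the bar to about 1.77 rad with the wrench, in two swings.
- I stood the blue cup in the dish and nested the white cup in it; these were the only two cups I could find on the bench.
- I turned the bar home in two swings and laid the wrench on its mat.
- After the first pick-up the wrench hung nose-down in the jaws. I put it back and gripped it nearer its balance point.

**What my last checks showed**
- **Bar:** it stopped moving under further push. Its measured direction is within about 0.02 rad of the holder's axis in both views.
- **Cups:** they are nested, but while the bar was being closed the white cup slid several millimetres sideways inside the blue one. Its rim and floor centres line up across the holder, and its edge is within about 0.04 rad of upright. The bar hid part of it.
- **Wrench:** it lies within the mat outline, and looks flat. I judged flatness from the top view only, because the arm hid part of the handle in the side view and that cross-check failed.
- **Bystanders and arm:** the jar, tape, offcut and screwdriver look unmoved by eye, not measured. The arm is well clear of everything.

**What disagreed**
- The two cameras differed by about 4 to 6 mm, so I lined the ring up on the hex by its offset in the side view.
- A hex-to-bar centroid estimate of the bar's direction read about 0.06 rad more open than the line fit, still inside the 0.1 rad limit.

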